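Scoop clay carriers into a culture dish and dock it under the lamp

TASK

With the scoop, and without touching the carriers with the fingers, bring at least four of the six clay carriers from the tray into the dish, tipping them in gently from just above it; any others may stay in the tray, none may lie elsewhere. Then slide the dish by its tab under the lips of the dock, under the lamp, until it is fully home against the stop, and leave the scoop standing flat on its floor on the bench. Leave the other things on the bench where they are.

Things in the scene. Friction and masses are not known exactly. Their poses are not given: they have to be found in the camera images.
- scoop: small steel scoop, loose, standing on its flat floor on the bench; origin under its floor, 43 mm behind the lip; x towards the open mouth (at the start roughly away from the robot), z up. Floor 76 mm long (x), 68 wide, 2.5 thick; back and side walls 32 mm high, 2.5 thick; side walls step down to 18 mm at 32 mm from the lip and end 16 mm behind it; open in front and above. About 120 g
- scoop_grip (a point): grip point on the scoop's handle, scoop axes; 98 mm behind the lip, 83.3 mm above the underside. The handle is a straight grey bar, 16 mm across (y) by 20, rising from the back wall and leaning back (away from the mouth) 22 degrees from vertical; 35 mm of bar lie above this point. Best taken with the tool leaning back along the bar, fingers closing along y, firmly (50 to 60 N)
- scoop_lip (a point): middle of the scoop's front lip, at the underside of its floor, 43 mm ahead of the scoop's origin, scoop axes
- tray: grey tray with the carriers, fixed. Origin on the bench under its middle, x towards its sloping end (roughly away from the robot), z up. Inside 78 mm wide (y +-39 mm); flat floor 4 mm above the bench from x = -127 to +48 mm; near wall 30 mm high; side walls 42 mm, 72 mm high beyond x = +47 mm; all 4 mm thick. At the start x = -127 to -22 mm is empty: room to set the scoop down
- tray_ramp (a point): foot of the tray's ramp, on the floor at x = +48 mm, tray axes. From here a ramp rises at 38 degrees to the upright end wall: inner face x = +75 mm, ramp meets it 25 mm above the bench, wall 72 mm high. Pushed up the ramp against the wall, carriers roll back into a scoop whose lip follows the ramp and then rises 6 to 8 mm from the wall
- dock: lit dock, fixed. Origin on the bench below the middle of the dish when home; x is the way the dish slides home (roughly away from the robot), z up. Flat aluminium plate, top 10 mm above the bench, x = -212 to +88 mm, 165 mm wide. An end stop, 13 mm high, has its face at x = +56 mm
- dock_pocket (a point): mid-entry of the undercut pocket, on the plate, dock axes and the dock's x = 0. Two guides run from here to x = +62 mm, inner faces at y = +-58 mm, each with a lip 4 mm thick reaching in to y = +-47 mm, its underside 9 mm above the plate; flared lead-ins from x = -23 mm widen the entry to about y = +-69 mm
- dock_lamp (a point): middle of the underside of the flat white lamp above the pocket, 113 mm above the bench, dock axes. In the dock it spans x = -45 to +60 mm, y = +-100 mm, 113 to 138 mm up; two posts behind at x = +75 mm. Under it there is no room to pour, and the tool must lean back 25 to 35 degrees to bring the dish home by its tab
- dish: white plastic dish, loose, about 250 g; origin at the middle of its underside, x pointing away from its tab, z up. It starts on the dock's plate about 87 mm short of home, a little askew. Home: flange under both lips and against the end stop, square to the dock; its middle is then above the dock's origin or up to 1 mm beyond
- dish_floor (a point): middle of the dish's inner floor, 6 mm above its underside, dish axes. Base flange 110 x 110 x 6 mm, on it an open box, outside 100 mm (x) by 86 mm (y), walls 4 mm, rim 47 mm above the underside (57 mm above the bench)
- dish_tab (a point): grip point of the dish's tab, dish axes: an upright white plate on its near side, 14 mm thick (y), from x = -83 to -49 mm and 6 to 52 mm above the underside; this point lies 69 mm behind the middle of the dish, 36 mm above its underside, 46 mm above the bench
- carrier1: origin at the centre of a smooth brown fired-clay carrier, a stubby round-ended pellet 18 mm thick and 20 mm long, about 12 g; six identical ones lie on the floor of the tray towards its sloping end, and slide and roll easily
- carrier2: origin at the centre of a smooth brown fired-clay carrier, a stubby round-ended pellet 18 mm thick and 20 mm long, about 12 g; six identical ones lie on the floor of the tray towards its sloping end, and slide and roll easily
- carrier3: origin at the centre of a smooth brown fired-clay carrier, a stubby round-ended pellet 18 mm thick and 20 mm long, about 12 g; six identical ones lie on the floor of the tray towards its sloping end, and slide and roll easily
- carrier4: origin at the centre of a smooth brown fired-clay carrier, a stubby round-ended pellet 18 mm thick and 20 mm long, about 12 g; six identical ones lie on the floor of the tray towards its sloping end, and slide and roll easily
- carrier5: origin at the centre of a smooth brown fired-clay carrier, a stubby round-ended pellet 18 mm thick and 20 mm long, about 12 g; six identical ones lie on the floor of the tray towards its sloping end, and slide and roll easily
- carrier6: origin at the centre of a smooth brown fired-clay carrier, a stubby round-ended pellet 18 mm thick and 20 mm long, about 12 g; six identical ones lie on the floor of the tray towards its sloping end, and slide and roll easily
- bottle_center (a point): bystander, half-way up: amber glass bottle, 44 mm across, 140 mm tall, between tray area and dock
- flask_center (a point): bystander, half-way up: small green conical flask, 64 mm across its foot, 88 mm tall
- vial_center (a point): bystander, half-way up: small jar, 28 mm across, 50 mm tall, between the scoop and the tray
- petri_center (a point): bystander, half-way up: stack of clear culture dishes, 90 mm across, 44 mm tall
- roundflask_center (a point): bystander, half-way up: amber round flask, 104 mm across, 153 mm tall
- brush: bystander: brush lying on the bench along its x axis, under 40 mm high

How it is judged (in metres and radians):
On the way:
1. at least four carriers lie in the dish while it is still out in front of the dock's pocket ((((x of carrier1 in the frame of dish_floor between -0.047 and 0.047 m and y of carrier1 in the frame of dish_floor between -0.041 and 0.041 m and z of carrier1 in the frame of dish_floor between 0 and 0.042 m) and (x of carrier2 in the frame of dish_floor between -0.047 and 0.047 m and y of carrier2 in the frame of dish_floor between -0.041 and 0.041 m and z of carrier2 in the frame of dish_floor between 0 and 0.042 m) and (x of carrier3 in the frame of dish_floor between -0.047 and 0.047 m and y of carrier3 in the frame of dish_floor between -0.041 and 0.041 m and z of carrier3 in the frame of dish_floor between 0 and 0.042 m) and (x of carrier4 in the frame of dish_floor between -0.047 and 0.047 m and y of carrier4 in the frame of dish_floor between -0.041 and 0.041 m and z of carrier4 in the frame of dish_floor between 0 and 0.042 m)) or ((x of carrier1 in the frame of dish_floor between -0.047 and 0.047 m and y of carrier1 in the frame of dish_floor between -0.041 and 0.041 m and z of carrier1 in the frame of dish_floor between 0 and 0.042 m) and (x of carrier2 in the frame of dish_floor between -0.047 and 0.047 m and y of carrier2 in the frame of dish_floor between -0.041 and 0.041 m and z of carrier2 in the frame of dish_floor between 0 and 0.042 m) and (x of carrier3 in the frame of dish_floor between -0.047 and 0.047 m and y of carrier3 in the frame of dish_floor between -0.041 and 0.041 m and z of carrier3 in the frame of dish_floor between 0 and 0.042 m) and (x of carrier5 in the frame of dish_floor between -0.047 and 0.047 m and y of carrier5 in the frame of dish_floor between -0.041 and 0.041 m and z of carrier5 in the frame of dish_floor between 0 and 0.042 m)) or ((x of carrier1 in the frame of dish_floor between -0.047 and 0.047 m and y of carrier1 in the frame of dish_floor between -0.041 and 0.041 m and z of carrier1 in the frame of dish_floor between 0 and 0.042 m) and (x of carrier2 in the frame of dish_floor between -0.047 and 0.047 m and y of carrier2 in the frame of dish_floor between -0.041 and 0.041 m and z of carrier2 in the frame of dish_floor between 0 and 0.042 m) and (x of carrier3 in the frame of dish_floor between -0.047 and 0.047 m and y of carrier3 in the frame of dish_floor between -0.041 and 0.041 m and z of carrier3 in the frame of dish_floor between 0 and 0.042 m) and (x of carrier6 in the frame of dish_floor between -0.047 and 0.047 m and y of carrier6 in the frame of dish_floor between -0.041 and 0.041 m and z of carrier6 in the frame of dish_floor between 0 and 0.042 m)) or ((x of carrier1 in the frame of dish_floor between -0.047 and 0.047 m and y of carrier1 in the frame of dish_floor between -0.041 and 0.041 m and z of carrier1 in the frame of dish_floor between 0 and 0.042 m) and (x of carrier2 in the frame of dish_floor between -0.047 and 0.047 m and y of carrier2 in the frame of dish_floor between -0.041 and 0.041 m and z of carrier2 in the frame of dish_floor between 0 and 0.042 m) and (x of carrier4 in the frame of dish_floor between -0.047 and 0.047 m and y of carrier4 in the frame of dish_floor between -0.041 and 0.041 m and z of carrier4 in the frame of dish_floor between 0 and 0.042 m) and (x of carrier5 in the frame of dish_floor between -0.047 and 0.047 m and y of carrier5 in the frame of dish_floor between -0.041 and 0.041 m and z of carrier5 in the frame of dish_floor between 0 and 0.042 m)) or ((x of carrier1 in the frame of dish_floor between -0.047 and 0.047 m and y of carrier1 in the frame of dish_floor between -0.041 and 0.041 m and z of carrier1 in the frame of dish_floor between 0 and 0.042 m) and (x of carrier2 in the frame of dish_floor between -0.047 and 0.047 m and y of carrier2 in the frame of dish_floor between -0.041 and 0.041 m and z of carrier2 in the frame of dish_floor between 0 and 0.042 m) and (x of carrier4 in the frame of dish_floor between -0.047 and 0.047 m and y of carrier4 in the frame of dish_floor between -0.041 and 0.041 m and z of carrier4 in the frame of dish_floor between 0 and 0.042 m) and (x of carrier6 in the frame of dish_floor between -0.047 and 0.047 m and y of carrier6 in the frame of dish_floor between -0.041 and 0.041 m and z of carrier6 in the frame of dish_floor between 0 and 0.042 m)) or ((x of carrier1 in the frame of dish_floor between -0.047 and 0.047 m and y of carrier1 in the frame of dish_floor between -0.041 and 0.041 m and z of carrier1 in the frame of dish_floor between 0 and 0.042 m) and (x of carrier2 in the frame of dish_floor between -0.047 and 0.047 m and y of carrier2 in the frame of dish_floor between -0.041 and 0.041 m and z of carrier2 in the frame of dish_floor between 0 and 0.042 m) and (x of carrier5 in the frame of dish_floor between -0.047 and 0.047 m and y of carrier5 in the frame of dish_floor between -0.041 and 0.041 m and z of carrier5 in the frame of dish_floor between 0 and 0.042 m) and (x of carrier6 in the frame of dish_floor between -0.047 and 0.047 m and y of carrier6 in the frame of dish_floor between -0.041 and 0.041 m and z of carrier6 in the frame of dish_floor between 0 and 0.042 m)) or ((x of carrier1 in the frame of dish_floor between -0.047 and 0.047 m and y of carrier1 in the frame of dish_floor between -0.041 and 0.041 m and z of carrier1 in the frame of dish_floor between 0 and 0.042 m) and (x of carrier3 in the frame of dish_floor between -0.047 and 0.047 m and y of carrier3 in the frame of dish_floor between -0.041 and 0.041 m and z of carrier3 in the frame of dish_floor between 0 and 0.042 m) and (x of carrier4 in the frame of dish_floor between -0.047 and 0.047 m and y of carrier4 in the frame of dish_floor between -0.041 and 0.041 m and z of carrier4 in the frame of dish_floor between 0 and 0.042 m) and (x of carrier5 in the frame of dish_floor between -0.047 and 0.047 m and y of carrier5 in the frame of dish_floor between -0.041 and 0.041 m and z of carrier5 in the frame of dish_floor between 0 and 0.042 m)) or ((x of carrier1 in the frame of dish_floor between -0.047 and 0.047 m and y of carrier1 in the frame of dish_floor between -0.041 and 0.041 m and z of carrier1 in the frame of dish_floor between 0 and 0.042 m) and (x of carrier3 in the frame of dish_floor between -0.047 and 0.047 m and y of carrier3 in the frame of dish_floor between -0.041 and 0.041 m and z of carrier3 in the frame of dish_floor between 0 and 0.042 m) and (x of carrier4 in the frame of dish_floor between -0.047 and 0.047 m and y of carrier4 in the frame of dish_floor between -0.041 and 0.041 m and z of carrier4 in the frame of dish_floor between 0 and 0.042 m) and (x of carrier6 in the frame of dish_floor between -0.047 and 0.047 m and y of carrier6 in the frame of dish_floor between -0.041 and 0.041 m and z of carrier6 in the frame of dish_floor between 0 and 0.042 m)) or ((x of carrier1 in the frame of dish_floor between -0.047 and 0.047 m and y of carrier1 in the frame of dish_floor between -0.041 and 0.041 m and z of carrier1 in the frame of dish_floor between 0 and 0.042 m) and (x of carrier3 in the frame of dish_floor between -0.047 and 0.047 m and y of carrier3 in the frame of dish_floor between -0.041 and 0.041 m and z of carrier3 in the frame of dish_floor between 0 and 0.042 m) and (x of carrier5 in the frame of dish_floor between -0.047 and 0.047 m and y of carrier5 in the frame of dish_floor between -0.041 and 0.041 m and z of carrier5 in the frame of dish_floor between 0 and 0.042 m) and (x of carrier6 in the frame of dish_floor between -0.047 and 0.047 m and y of carrier6 in the frame of dish_floor between -0.041 and 0.041 m and z of carrier6 in the frame of dish_floor between 0 and 0.042 m)) or ((x of carrier1 in the frame of dish_floor between -0.047 and 0.047 m and y of carrier1 in the frame of dish_floor between -0.041 and 0.041 m and z of carrier1 in the frame of dish_floor between 0 and 0.042 m) and (x of carrier4 in the frame of dish_floor between -0.047 and 0.047 m and y of carrier4 in the frame of dish_floor between -0.041 and 0.041 m and z of carrier4 in the frame of dish_floor between 0 and 0.042 m) and (x of carrier5 in the frame of dish_floor between -0.047 and 0.047 m and y of carrier5 in the frame of dish_floor between -0.041 and 0.041 m and z of carrier5 in the frame of dish_floor between 0 and 0.042 m) and (x of carrier6 in the frame of dish_floor between -0.047 and 0.047 m and y of carrier6 in the frame of dish_floor between -0.041 and 0.041 m and z of carrier6 in the frame of dish_floor between 0 and 0.042 m)) or ((x of carrier2 in the frame of dish_floor between -0.047 and 0.047 m and y of carrier2 in the frame of dish_floor between -0.041 and 0.041 m and z of carrier2 in the frame of dish_floor between 0 and 0.042 m) and (x of carrier3 in the frame of dish_floor between -0.047 and 0.047 m and y of carrier3 in the frame of dish_floor between -0.041 and 0.041 m and z of carrier3 in the frame of dish_floor between 0 and 0.042 m) and (x of carrier4 in the frame of dish_floor between -0.047 and 0.047 m and y of carrier4 in the frame of dish_floor between -0.041 and 0.041 m and z of carrier4 in the frame of dish_floor between 0 and 0.042 m) and (x of carrier5 in the frame of dish_floor between -0.047 and 0.047 m and y of carrier5 in the frame of dish_floor between -0.041 and 0.041 m and z of carrier5 in the frame of dish_floor between 0 and 0.042 m)) or ((x of carrier2 in the frame of dish_floor between -0.047 and 0.047 m and y of carrier2 in the frame of dish_floor between -0.041 and 0.041 m and z of carrier2 in the frame of dish_floor between 0 and 0.042 m) and (x of carrier3 in the frame of dish_floor between -0.047 and 0.047 m and y of carrier3 in the frame of dish_floor between -0.041 and 0.041 m and z of carrier3 in the frame of dish_floor between 0 and 0.042 m) and (x of carrier4 in the frame of dish_floor between -0.047 and 0.047 m and y of carrier4 in the frame of dish_floor between -0.041 and 0.041 m and z of carrier4 in the frame of dish_floor between 0 and 0.042 m) and (x of carrier6 in the frame of dish_floor between -0.047 and 0.047 m and y of carrier6 in the frame of dish_floor between -0.041 and 0.041 m and z of carrier6 in the frame of dish_floor between 0 and 0.042 m)) or ((x of carrier2 in the frame of dish_floor between -0.047 and 0.047 m and y of carrier2 in the frame of dish_floor between -0.041 and 0.041 m and z of carrier2 in the frame of dish_floor between 0 and 0.042 m) and (x of carrier3 in the frame of dish_floor between -0.047 and 0.047 m and y of carrier3 in the frame of dish_floor between -0.041 and 0.041 m and z of carrier3 in the frame of dish_floor between 0 and 0.042 m) and (x of carrier5 in the frame of dish_floor between -0.047 and 0.047 m and y of carrier5 in the frame of dish_floor between -0.041 and 0.041 m and z of carrier5 in the frame of dish_floor between 0 and 0.042 m) and (x of carrier6 in the frame of dish_floor between -0.047 and 0.047 m and y of carrier6 in the frame of dish_floor between -0.041 and 0.041 m and z of carrier6 in the frame of dish_floor between 0 and 0.042 m)) or ((x of carrier2 in the frame of dish_floor between -0.047 and 0.047 m and y of carrier2 in the frame of dish_floor between -0.041 and 0.041 m and z of carrier2 in the frame of dish_floor between 0 and 0.042 m) and (x of carrier4 in the frame of dish_floor between -0.047 and 0.047 m and y of carrier4 in the frame of dish_floor between -0.041 and 0.041 m and z of carrier4 in the frame of dish_floor between 0 and 0.042 m) and (x of carrier5 in the frame of dish_floor between -0.047 and 0.047 m and y of carrier5 in the frame of dish_floor between -0.041 and 0.041 m and z of carrier5 in the frame of dish_floor between 0 and 0.042 m) and (x of carrier6 in the frame of dish_floor between -0.047 and 0.047 m and y of carrier6 in the frame of dish_floor between -0.041 and 0.041 m and z of carrier6 in the frame of dish_floor between 0 and 0.042 m)) or ((x of carrier3 in the frame of dish_floor between -0.047 and 0.047 m and y of carrier3 in the frame of dish_floor between -0.041 and 0.041 m and z of carrier3 in the frame of dish_floor between 0 and 0.042 m) and (x of carrier4 in the frame of dish_floor between -0.047 and 0.047 m and y of carrier4 in the frame of dish_floor between -0.041 and 0.041 m and z of carrier4 in the frame of dish_floor between 0 and 0.042 m) and (x of carrier5 in the frame of dish_floor between -0.047 and 0.047 m and y of carrier5 in the frame of dish_floor between -0.041 and 0.041 m and z of carrier5 in the frame of dish_floor between 0 and 0.042 m) and (x of carrier6 in the frame of dish_floor between -0.047 and 0.047 m and y of carrier6 in the frame of dish_floor between -0.041 and 0.041 m and z of carrier6 in the frame of dish_floor between 0 and 0.042 m))) and x of dish_floor in the frame of dock below -0.05 m), for 0.2 s.
At the end, for the whole second after the job is handed in: at least four carriers in the dish and the rest in the dish or the tray, all at rest; dish within 6 mm of home each way, within about 7 degrees of square, down on the plate; scoop standing flat on the bench (within about 7 degrees), at rest ((((x of carrier1 in the frame of dish_floor between -0.047 and 0.047 m and y of carrier1 in the frame of dish_floor between -0.041 and 0.041 m and z of carrier1 in the frame of dish_floor between 0 and 0.042 m) and (x of carrier2 in the frame of dish_floor between -0.047 and 0.047 m and y of carrier2 in the frame of dish_floor between -0.041 and 0.041 m and z of carrier2 in the frame of dish_floor between 0 and 0.042 m) and (x of carrier3 in the frame of dish_floor between -0.047 and 0.047 m and y of carrier3 in the frame of dish_floor between -0.041 and 0.041 m and z of carrier3 in the frame of dish_floor between 0 and 0.042 m) and (x of carrier4 in the frame of dish_floor between -0.047 and 0.047 m and y of carrier4 in the frame of dish_floor between -0.041 and 0.041 m and z of carrier4 in the frame of dish_floor between 0 and 0.042 m)) or ((x of carrier1 in the frame of dish_floor between -0.047 and 0.047 m and y of carrier1 in the frame of dish_floor between -0.041 and 0.041 m and z of carrier1 in the frame of dish_floor between 0 and 0.042 m) and (x of carrier2 in the frame of dish_floor between -0.047 and 0.047 m and y of carrier2 in the frame of dish_floor between -0.041 and 0.041 m and z of carrier2 in the frame of dish_floor between 0 and 0.042 m) and (x of carrier3 in the frame of dish_floor between -0.047 and 0.047 m and y of carrier3 in the frame of dish_floor between -0.041 and 0.041 m and z of carrier3 in the frame of dish_floor between 0 and 0.042 m) and (x of carrier5 in the frame of dish_floor between -0.047 and 0.047 m and y of carrier5 in the frame of dish_floor between -0.041 and 0.041 m and z of carrier5 in the frame of dish_floor between 0 and 0.042 m)) or ((x of carrier1 in the frame of dish_floor between -0.047 and 0.047 m and y of carrier1 in the frame of dish_floor between -0.041 and 0.041 m and z of carrier1 in the frame of dish_floor between 0 and 0.042 m) and (x of carrier2 in the frame of dish_floor between -0.047 and 0.047 m and y of carrier2 in the frame of dish_floor between -0.041 and 0.041 m and z of carrier2 in the frame of dish_floor between 0 and 0.042 m) and (x of carrier3 in the frame of dish_floor between -0.047 and 0.047 m and y of carrier3 in the frame of dish_floor between -0.041 and 0.041 m and z of carrier3 in the frame of dish_floor between 0 and 0.042 m) and (x of carrier6 in the frame of dish_floor between -0.047 and 0.047 m and y of carrier6 in the frame of dish_floor between -0.041 and 0.041 m and z of carrier6 in the frame of dish_floor between 0 and 0.042 m)) or ((x of carrier1 in the frame of dish_floor between -0.047 and 0.047 m and y of carrier1 in the frame of dish_floor between -0.041 and 0.041 m and z of carrier1 in the frame of dish_floor between 0 and 0.042 m) and (x of carrier2 in the frame of dish_floor between -0.047 and 0.047 m and y of carrier2 in the frame of dish_floor between -0.041 and 0.041 m and z of carrier2 in the frame of dish_floor between 0 and 0.042 m) and (x of carrier4 in the frame of dish_floor between -0.047 and 0.047 m and y of carrier4 in the frame of dish_floor between -0.041 and 0.041 m and z of carrier4 in the frame of dish_floor between 0 and 0.042 m) and (x of carrier5 in the frame of dish_floor between -0.047 and 0.047 m and y of carrier5 in the frame of dish_floor between -0.041 and 0.041 m and z of carrier5 in the frame of dish_floor between 0 and 0.042 m)) or ((x of carrier1 in the frame of dish_floor between -0.047 and 0.047 m and y of carrier1 in the frame of dish_floor between -0.041 and 0.041 m and z of carrier1 in the frame of dish_floor between 0 and 0.042 m) and (x of carrier2 in the frame of dish_floor between -0.047 and 0.047 m and y of carrier2 in the frame of dish_floor between -0.041 and 0.041 m and z of carrier2 in the frame of dish_floor between 0 and 0.042 m) and (x of carrier4 in the frame of dish_floor between -0.047 and 0.047 m and y of carrier4 in the frame of dish_floor between -0.041 and 0.041 m and z of carrier4 in the frame of dish_floor between 0 and 0.042 m) and (x of carrier6 in the frame of dish_floor between -0.047 and 0.047 m and y of carrier6 in the frame of dish_floor between -0.041 and 0.041 m and z of carrier6 in the frame of dish_floor between 0 and 0.042 m)) or ((x of carrier1 in the frame of dish_floor between -0.047 and 0.047 m and y of carrier1 in the frame of dish_floor between -0.041 and 0.041 m and z of carrier1 in the frame of dish_floor between 0 and 0.042 m) and (x of carrier2 in the frame of dish_floor between -0.047 and 0.047 m and y of carrier2 in the frame of dish_floor between -0.041 and 0.041 m and z of carrier2 in the frame of dish_floor between 0 and 0.042 m) and (x of carrier5 in the frame of dish_floor between -0.047 and 0.047 m and y of carrier5 in the frame of dish_floor between -0.041 and 0.041 m and z of carrier5 in the frame of dish_floor between 0 and 0.042 m) and (x of carrier6 in the frame of dish_floor between -0.047 and 0.047 m and y of carrier6 in the frame of dish_floor between -0.041 and 0.041 m and z of carrier6 in the frame of dish_floor between 0 and 0.042 m)) or ((x of carrier1 in the frame of dish_floor between -0.047 and 0.047 m and y of carrier1 in the frame of dish_floor between -0.041 and 0.041 m and z of carrier1 in the frame of dish_floor between 0 and 0.042 m) and (x of carrier3 in the frame of dish_floor between -0.047 and 0.047 m and y of carrier3 in the frame of dish_floor between -0.041 and 0.041 m and z of carrier3 in the frame of dish_floor between 0 and 0.042 m) and (x of carrier4 in the frame of dish_floor between -0.047 and 0.047 m and y of carrier4 in the frame of dish_floor between -0.041 and 0.041 m and z of carrier4 in the frame of dish_floor between 0 and 0.042 m) and (x of carrier5 in the frame of dish_floor between -0.047 and 0.047 m and y of carrier5 in the frame of dish_floor between -0.041 and 0.041 m and z of carrier5 in the frame of dish_floor between 0 and 0.042 m)) or ((x of carrier1 in the frame of dish_floor between -0.047 and 0.047 m and y of carrier1 in the frame of dish_floor between -0.041 and 0.041 m and z of carrier1 in the frame of dish_floor between 0 and 0.042 m) and (x of carrier3 in the frame of dish_floor between -0.047 and 0.047 m and y of carrier3 in the frame of dish_floor between -0.041 and 0.041 m and z of carrier3 in the frame of dish_floor between 0 and 0.042 m) and (x of carrier4 in the frame of dish_floor between -0.047 and 0.047 m and y of carrier4 in the frame of dish_floor between -0.041 and 0.041 m and z of carrier4 in the frame of dish_floor between 0 and 0.042 m) and (x of carrier6 in the frame of dish_floor between -0.047 and 0.047 m and y of carrier6 in the frame of dish_floor between -0.041 and 0.041 m and z of carrier6 in the frame of dish_floor between 0 and 0.042 m)) or ((x of carrier1 in the frame of dish_floor between -0.047 and 0.047 m and y of carrier1 in the frame of dish_floor between -0.041 and 0.041 m and z of carrier1 in the frame of dish_floor between 0 and 0.042 m) and (x of carrier3 in the frame of dish_floor between -0.047 and 0.047 m and y of carrier3 in the frame of dish_floor between -0.041 and 0.041 m and z of carrier3 in the frame of dish_floor between 0 and 0.042 m) and (x of carrier5 in the frame of dish_floor between -0.047 and 0.047 m and y of carrier5 in the frame of dish_floor between -0.041 and 0.041 m and z of carrier5 in the frame of dish_floor between 0 and 0.042 m) and (x of carrier6 in the frame of dish_floor between -0.047 and 0.047 m and y of carrier6 in the frame of dish_floor between -0.041 and 0.041 m and z of carrier6 in the frame of dish_floor between 0 and 0.042 m)) or ((x of carrier1 in the frame of dish_floor between -0.047 and 0.047 m and y of carrier1 in the frame of dish_floor between -0.041 and 0.041 m and z of carrier1 in the frame of dish_floor between 0 and 0.042 m) and (x of carrier4 in the frame of dish_floor between -0.047 and 0.047 m and y of carrier4 in the frame of dish_floor between -0.041 and 0.041 m and z of carrier4 in the frame of dish_floor between 0 and 0.042 m) and (x of carrier5 in the frame of dish_floor between -0.047 and 0.047 m and y of carrier5 in the frame of dish_floor between -0.041 and 0.041 m and z of carrier5 in the frame of dish_floor between 0 and 0.042 m) and (x of carrier6 in the frame of dish_floor between -0.047 and 0.047 m and y of carrier6 in the frame of dish_floor between -0.041 and 0.041 m and z of carrier6 in the frame of dish_floor between 0 and 0.042 m)) or ((x of carrier2 in the frame of dish_floor between -0.047 and 0.047 m and y of carrier2 in the frame of dish_floor between -0.041 and 0.041 m and z of carrier2 in the frame of dish_floor between 0 and 0.042 m) and (x of carrier3 in the frame of dish_floor between -0.047 and 0.047 m and y of carrier3 in the frame of dish_floor between -0.041 and 0.041 m and z of carrier3 in the frame of dish_floor between 0 and 0.042 m) and (x of carrier4 in the frame of dish_floor between -0.047 and 0.047 m and y of carrier4 in the frame of dish_floor between -0.041 and 0.041 m and z of carrier4 in the frame of dish_floor between 0 and 0.042 m) and (x of carrier5 in the frame of dish_floor between -0.047 and 0.047 m and y of carrier5 in the frame of dish_floor between -0.041 and 0.041 m and z of carrier5 in the frame of dish_floor between 0 and 0.042 m)) or ((x of carrier2 in the frame of dish_floor between -0.047 and 0.047 m and y of carrier2 in the frame of dish_floor between -0.041 and 0.041 m and z of carrier2 in the frame of dish_floor between 0 and 0.042 m) and (x of carrier3 in the frame of dish_floor between -0.047 and 0.047 m and y of carrier3 in the frame of dish_floor between -0.041 and 0.041 m and z of carrier3 in the frame of dish_floor between 0 and 0.042 m) and (x of carrier4 in the frame of dish_floor between -0.047 and 0.047 m and y of carrier4 in the frame of dish_floor between -0.041 and 0.041 m and z of carrier4 in the frame of dish_floor between 0 and 0.042 m) and (x of carrier6 in the frame of dish_floor between -0.047 and 0.047 m and y of carrier6 in the frame of dish_floor between -0.041 and 0.041 m and z of carrier6 in the frame of dish_floor between 0 and 0.042 m)) or ((x of carrier2 in the frame of dish_floor between -0.047 and 0.047 m and y of carrier2 in the frame of dish_floor between -0.041 and 0.041 m and z of carrier2 in the frame of dish_floor between 0 and 0.042 m) and (x of carrier3 in the frame of dish_floor between -0.047 and 0.047 m and y of carrier3 in the frame of dish_floor between -0.041 and 0.041 m and z of carrier3 in the frame of dish_floor between 0 and 0.042 m) and (x of carrier5 in the frame of dish_floor between -0.047 and 0.047 m and y of carrier5 in the frame of dish_floor between -0.041 and 0.041 m and z of carrier5 in the frame of dish_floor between 0 and 0.042 m) and (x of carrier6 in the frame of dish_floor between -0.047 and 0.047 m and y of carrier6 in the frame of dish_floor between -0.041 and 0.041 m and z of carrier6 in the frame of dish_floor between 0 and 0.042 m)) or ((x of carrier2 in the frame of dish_floor between -0.047 and 0.047 m and y of carrier2 in the frame of dish_floor between -0.041 and 0.041 m and z of carrier2 in the frame of dish_floor between 0 and 0.042 m) and (x of carrier4 in the frame of dish_floor between -0.047 and 0.047 m and y of carrier4 in the frame of dish_floor between -0.041 and 0.041 m and z of carrier4 in the frame of dish_floor between 0 and 0.042 m) and (x of carrier5 in the frame of dish_floor between -0.047 and 0.047 m and y of carrier5 in the frame of dish_floor between -0.041 and 0.041 m and z of carrier5 in the frame of dish_floor between 0 and 0.042 m) and (x of carrier6 in the frame of dish_floor between -0.047 and 0.047 m and y of carrier6 in the frame of dish_floor between -0.041 and 0.041 m and z of carrier6 in the frame of dish_floor between 0 and 0.042 m)) or ((x of carrier3 in the frame of dish_floor between -0.047 and 0.047 m and y of carrier3 in the frame of dish_floor between -0.041 and 0.041 m and z of carrier3 in the frame of dish_floor between 0 and 0.042 m) and (x of carrier4 in the frame of dish_floor between -0.047 and 0.047 m and y of carrier4 in the frame of dish_floor between -0.041 and 0.041 m and z of carrier4 in the frame of dish_floor between 0 and 0.042 m) and (x of carrier5 in the frame of dish_floor between -0.047 and 0.047 m and y of carrier5 in the frame of dish_floor between -0.041 and 0.041 m and z of carrier5 in the frame of dish_floor between 0 and 0.042 m) and (x of carrier6 in the frame of dish_floor between -0.047 and 0.047 m and y of carrier6 in the frame of dish_floor between -0.041 and 0.041 m and z of carrier6 in the frame of dish_floor between 0 and 0.042 m))) and x of dish_floor in the frame of dock between -0.006 and 0.006 m and y of dish_floor in the frame of dock between -0.006 and 0.006 m and z of dish_floor in the frame of dock between 0.012 and 0.021 m and angle between the x axis of dish_floor and the x axis of dock, either way round below 0.12 rad and angle between scoop_lip's own z axis and vertical below 0.12 rad and height (world z) of scoop_lip below 0.012 m and linear speed of each of scoop, dish below 0.03 m/s and ((x of carrier1 in the frame of dish_floor between -0.047 and 0.047 m and y of carrier1 in the frame of dish_floor between -0.041 and 0.041 m and z of carrier1 in the frame of dish_floor between 0 and 0.042 m) or (x of carrier1 in the frame of tray between -0.131 and 0.078 m and y of carrier1 in the frame of tray between -0.043 and 0.043 m and z of carrier1 in the frame of tray between 0 and 0.065 m)) and ((x of carrier2 in the frame of dish_floor between -0.047 and 0.047 m and y of carrier2 in the frame of dish_floor between -0.041 and 0.041 m and z of carrier2 in the frame of dish_floor between 0 and 0.042 m) or (x of carrier2 in the frame of tray between -0.131 and 0.078 m and y of carrier2 in the frame of tray between -0.043 and 0.043 m and z of carrier2 in the frame of tray between 0 and 0.065 m)) and ((x of carrier3 in the frame of dish_floor between -0.047 and 0.047 m and y of carrier3 in the frame of dish_floor between -0.041 and 0.041 m and z of carrier3 in the frame of dish_floor between 0 and 0.042 m) or (x of carrier3 in the frame of tray between -0.131 and 0.078 m and y of carrier3 in the frame of tray between -0.043 and 0.043 m and z of carrier3 in the frame of tray between 0 and 0.065 m)) and ((x of carrier4 in the frame of dish_floor between -0.047 and 0.047 m and y of carrier4 in the frame of dish_floor between -0.041 and 0.041 m and z of carrier4 in the frame of dish_floor between 0 and 0.042 m) or (x of carrier4 in the frame of tray between -0.131 and 0.078 m and y of carrier4 in the frame of tray between -0.043 and 0.043 m and z of carrier4 in the frame of tray between 0 and 0.065 m)) and ((x of carrier5 in the frame of dish_floor between -0.047 and 0.047 m and y of carrier5 in the frame of dish_floor between -0.041 and 0.041 m and z of carrier5 in the frame of dish_floor between 0 and 0.042 m) or (x of carrier5 in the frame of tray between -0.131 and 0.078 m and y of carrier5 in the frame of tray between -0.043 and 0.043 m and z of carrier5 in the frame of tray between 0 and 0.065 m)) and ((x of carrier6 in the frame of dish_floor between -0.047 and 0.047 m and y of carrier6 in the frame of dish_floor between -0.041 and 0.041 m and z of carrier6 in the frame of dish_floor between 0 and 0.042 m) or (x of carrier6 in the frame of tray between -0.131 and 0.078 m and y of carrier6 in the frame of tray between -0.043 and 0.043 m and z of carrier6 in the frame of tray between 0 and 0.065 m)) and linear speed of each of carrier1, carrier2, carrier3, carrier4, carrier5, carrier6 below 0.06 m/s); the robot touches nothing.
It fails at once if the fingers touch a carrier (contact force between the fingers and carrier1 above 0.5 N or contact force between the fingers and carrier2 above 0.5 N or contact force between the fingers and carrier3 above 0.5 N or contact force between the fingers and carrier4 above 0.5 N or contact force between the fingers and carrier5 above 0.5 N or contact force between the fingers and carrier6 above 0.5 N).
It fails at once if a carrier is flung or dropped from much more than 100 mm (faster than 1.7 m/s) (linear speed of any of carrier1, carrier2, carrier3, carrier4, carrier5, carrier6 above 1.7 m/s).
It fails at once if a bystander is shifted by more than 30 mm (distance of any of bottle_center, flask_center, vial_center, petri_center, roundflask_center, brush from where it was at the start of the episode above 0.03 m).
It also fails if it takes over 72 s, if anything falls off the work surface, if the arm or the gripper's body presses on something with over 40 N, if the wrist force passes 120 N, or if a joint passes its speed limit or range.

ROBOT

A 6-joint arm with a two-finger parallel gripper is mounted at the origin on the work surface. World frame = base frame: x ahead of the robot, y to its left, z up, the work surface at z = 0. Lengths are in m, angles in degrees, forces in N, time in s.
With the tool pointing down it reaches from about 0.25 to 0.725 m from the base axis. Payload 9.7 kg.
Tool frame: the origin (TCP) lies at the very end of the fingers, on their centre line; the grasp point (between the pads) lies tcp_to_grasp behind it (tcp_to_grasp is the distance from the TCP to the grasp point, in m); z points along the fingers, y is the direction in which the jaws open and shut (so a half turn about z gives the same grasp; the last joint's range is limited). The gripper opens to 85 mm and grips with 20 to 120 N. Pads are 22 mm wide; open, the fingers measure 114 mm over their backs; the gripper's body (76 mm by 85 mm) begins 54 mm behind the grasp point. The pads swing forward as they close: fully open they stand 13 mm farther back than shut.
Start: joints at [-72.594, 4.979, 10.078, 95.1, 0, 90], TCP at [0.165, -0.525, 0.231] pointing down, gripper open.
Joint ranges: [-179.16, 179.16], [-48.56, 103.87], [-65.8, 70.77], [-126.05, 130.52], [-82.76, 87.17], [-180, 180]. Speed limits (degrees/s): [127.2, 127.2, 147.25, 180, 180, 180].

INTERFACE

Orientations are given as [roll, pitch, yaw] about the fixed x, y, z axes, in that order (R = Rz(yaw) Ry(pitch) Rx(roll)).
In Python, from workcell import * gives the robot as it stands. The module is installed in compiled form; this text tells all that it offers.
- The arm moves only by the shell command python3 -m pendant 'ROWS' [FORCE]. ROWS is JSON, a list of rows, each a list of 3 entries, a list of its own where there are three numbers: the opening in per cent of the stroke, from 0 (shut) to 100 (fully open), then the shift along the world's x, y, z in mm, then the turn, a rotation vector about the world's x, y, z in degrees. A call has 1 to 20 rows; each row is the pose to reach, as a shift and turn from the pose measured when the call began; what a row does not reach only later rows make up. A row lasts 1/8 s, in which the tool goes at most 62.5 mm and 10.7 degrees, less where a joint would pass 70% of its speed; a pose out of reach is approached as far as the arm can. A call with a gripper value outside its range is refused whole. The fingers move at their own pace and stop on an object; FORCE is the grip in N (left out, the last holds). Time passes only in rows, so rows that repeat a pose let the fingers close. It gives the time, the measured TCP pose, the force and the opening at its end, in the units of the state.
- get_obs(): the state, without advancing time (a new reading comes with each control period).
- camera(name): name is "side" or "top" or "wrist"; returns a dict with "img" (384x512x3 uint8, red, green, blue), "fx", "fy", "cx", "cy" (pixels), "cam_to_world" (4x4, takes a point from camera to world coordinates); the wrist camera has in their place "T_tool_cam" (4x4, takes a point from camera to tool coordinates, whose origin is the TCP and whose axes are the flange's). Camera axes: x right, y down, z forward; pixel columns grow to the right and rows downward; lengths in m; the calibration is good to about 2 mm. A picture is of the moment at which its call begins: read the wrist's pose just before it. There is no depth.
- job_done(): hands the job in, once; it reports no verdict.
Trained networks look in a picture, given as the dict that the camera call returned (one of the last four; its "shot" number tells which), for a name from the list of things; names that differ only in an ending like _2 or _b are one class to them, and where a whole thing is asked for, a point or a joint stands for the part that bears it (a point fixed in the world has none). Each returns a list of dicts, best first, with "confidence" (0 to 1); they miss things now and then, are a little off and sometimes report something else, mostly with a low value. They report only what shows in the picture. A call takes as long as a camera call.
- regions_of(picture, label): "region" (384x512 bool, what is visible of it).
- pinpoint(picture, label): "position" ([x, y, z] in m, in world coordinates, good to about 4 mm: a listed point, or the origin of a listed thing).
The state is a dict: "time": time; "q": joint angles; "qd": joint speeds; "joint_efforts": joint torques, N m; "ee_pos": TCP position; "tcp_rot": TCP orientation; "wrist_force": force on the tool from outside, world axes, zero at the start; "torque": the same for the moment, N m; "opening": finger opening in m.
Only numpy, scipy, OpenCV 4.12 (cv2) and the standard library are available. Lean on these libraries where they do the work, as an engineer would, in place of code of your own. Each camera call takes 0.05 s, during which the arm holds its last target. There are 200 camera calls.

## Working session

There is one attempt and no reset: what is moved stays moved. The work goes in short steps, Python scripts to look and compute and a shell command to move; the robot and the scene stay as the last step left them, time stands still between calls to the robot, and variables do not carry over. Pictures are saved under pics/ and viewed, about 8 in all and at most 12, crops included, and the job is handed in when it is done.

```bash
mkdir -p pics; ls; python3 - <<'E'
from workcell import *
import cv2,numpy as np
o=get_obs()
print({k:np.round(v,3).tolist() for k,v in o.items()})
top=camera("top");side=camera("side")
for n,c in(("top",top),("side",side)):
    cv2.imwrite(f"pics/{n}0.png",c["img"][:,:,::-1])
    for l in ["scoop","scoop_grip","scoop_lip","tray","tray_ramp","dock","dock_pocket","dock_lamp","dish","dish_floor","dish_tab","carrier1","bottle_center","flask_center","vial_center","petri_center","roundflask_center","brush"]:
        print(n,l,[(np.round(d["position"],3).tolist(),round(d["confidence"],2)) for d in pinpoint(c,l)][:7])
w=camera("wrist");print(np.round(w["T_tool_cam"],3).tolist(),w["fx"])
import tcp_to_grasp if False else None
E
python3 -c "
from workcell import *
print(tcp_to_grasp)"
```

```text
pics
0.0187  File "<stdin>", line 11
    import tcp_to_grasp if False else None
                        ^^
SyntaxError: invalid syntax
```

```bash
python3 - <<'E'
from workcell import *
import cv2,numpy as np
o=get_obs()
print({k:np.round(v,3).tolist() for k,v in o.items()})
top=camera("top");side=camera("side")
for n,c in(("top",top),("side",side)):
    cv2.imwrite(f"pics/{n}0.png",c["img"][:,:,::-1])
    for l in ["scoop","scoop_grip","scoop_lip","tray","tray_ramp","dock","dock_pocket","dock_lamp","dish","dish_floor","dish_tab","carrier1","bottle_center","flask_center","vial_center","petri_center","roundflask_center","brush"]:
        print(n,l,[(np.round(d["position"],3).tolist(),round(d["confidence"],2)) for d in pinpoint(c,l)][:7])
w=camera("wrist");print(np.round(w["T_tool_cam"],3).tolist(),w["fx"])
E
```

```text
{'time': 0.0, 'q': [-72.594, 5.011, 10.032, 95.101, -0.001, 89.999], 'qd': [0.017, 0.039, 0.013, -0.02, 0.026, -0.032], 'joint_efforts': [-0.001, -52.039, 46.48, 0.017, -0.0, -0.0], 'ee_pos': [0.164, -0.525, 0.231], 'tcp_rot': [-179.92, 0.001, 17.406], 'wrist_force': [-0.087, -0.346, 0.833], 'torque': [-0.011, 0.024, 0.013], 'opening': 0.085}
top scoop [([0.564, -0.071, 0.0], 0.88)]
top scoop_grip [([0.516, -0.063, 0.084], 0.94), ([0.581, -0.275, 0.014], 0.72), ([0.761, -0.128, 0.02], 0.5), ([0.55, 0.33, 0.007], 0.42)]
top scoop_lip [([0.614, -0.076, -0.003], 0.69), ([0.55, 0.333, 0.008], 0.34)]
top tray [([0.592, -0.276, -0.0], 0.64)]
top tray_ramp [([0.638, -0.275, 0.003], 0.79)]
top dock [([0.638, 0.31, -0.001], 0.84)]
top dock_pocket []
top dock_lamp [([0.639, 0.307, 0.117], 0.75), ([0.546, 0.328, 0.018], 0.34)]
top dish [([0.548, 0.328, 0.008], 0.64), ([0.809, 0.115, 0.072], 0.36)]
top dish_floor [([0.541, 0.325, 0.016], 0.73), ([0.583, -0.306, 0.009], 0.37)]
top dish_tab [([0.479, 0.334, 0.045], 0.78), ([0.616, -0.079, -0.002], 0.66), ([0.619, -0.249, 0.016], 0.41)]
top carrier
[... 1236 characters left out ...]
 0.77)]
side carrier1 [([0.582, -0.25, 0.011], 0.63), ([0.62, -0.278, 0.017], 0.58), ([0.622, -0.253, 0.018], 0.51), ([0.585, -0.277, 0.013], 0.5), ([0.644, 0.305, 0.111], 0.43)]
side bottle_center [([0.588, 0.083, 0.073], 0.91)]
side flask_center [([0.482, 0.341, 0.047], 0.73), ([0.404, -0.195, 0.045], 0.63)]
side vial_center [([0.604, -0.176, 0.026], 0.84), ([0.547, 0.327, 0.006], 0.69)]
side petri_center [([0.758, -0.13, 0.019], 0.85), ([0.515, -0.064, 0.087], 0.48)]
side roundflask_center [([0.811, 0.114, 0.077], 0.82)]
side brush [([0.398, 0.047, -0.003], 0.59)]
[[0.0, -0.953, -0.302, 0.079], [1.0, 0.001, -0.0, 0.0], [0.0, -0.302, 0.953, -0.143], [0.0, 0.0, 0.0, 1.0]] 308.30214362315115
```

View pics/top0.png

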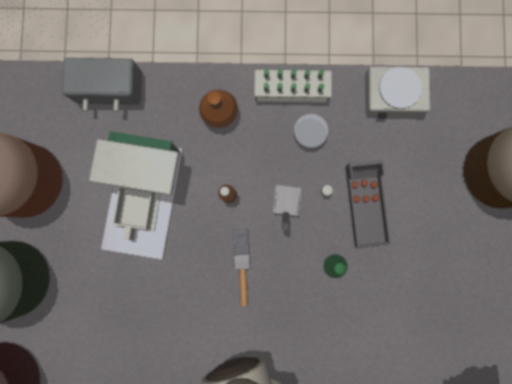

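View pics/side0.png

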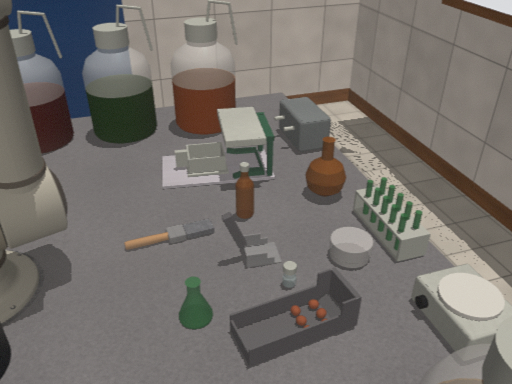

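The top view shows the tray at (367,205), the scoop at (287,200) with the vial at (327,190) between them, and the dish on the dock at (135,210) in front of the lamp. The side view agrees. Next I'll refine the poses by fitting silhouettes.

```bash
cat > h.py <<'E'
from workcell import *
import cv2,numpy as np
from scipy.optimize import minimize
from scipy.spatial.transform import Rotation as R
mm=1e-3
def box(x0,x1,y0,y1,z0,z1): return np.array([[x,y,z] for x in(x0,x1) for y in(y0,y1) for z in(z0,z1)])*mm
bar=np.array([[-55+s*-20/2-np.sin(np.radians(22))*u, y, 83.3+np.cos(np.radians(22))*u] for s in(-1,1) for y in(-8,8) for u in(-60,35)])*mm
M={"scoop":[box(-33,43,-34,34,0,2.5),box(-33,-30.5,-34,34,0,32),box(-33,11,-34,-31.5,0,32),box(-33,11,31.5,34,0,32),box(11,27,-34,-31.5,0,18),box(11,27,31.5,34,0,18),bar],
"tray":[box(-131,79,-43,43,0,4),box(-131,-127,-43,43,0,30),box(-131,47,-43,-39,0,42),box(-131,47,39,43,0,42),box(47,79,-43,-39,0,72),box(47,79,39,43,0,72),box(75,79,-43,43,0,72)],
"dish":[box(-55,55,-55,55,0,6),box(-50,50,-43,43,0,47),box(-83,-49,-7,7,6,52)],
"dock":[box(-212,88,-82.5,82.5,0,10),box(-45,60,-100,100,113,138)]}
def proj(c,P):
    T=np.linalg.inv(c["cam_to_world"]); q=P@T[:3,:3].T+T[:3,3]
    return np.c_[c["fx"]*q[:,0]/q[:,2]+c["cx"],c["fy"]*q[:,1]/q[:,2]+c["cy"]]
def sil(c,parts,p,z=0):
    m=np.zeros((384,512),np.uint8); A=R.from_euler("z",p[2],degrees=True).as_matrix()
    for b in parts:
        h=cv2.convexHull(proj(c,b@A.T+[p[0],p[1],z]).astype(np.float32))
        cv2.fillConvexPoly(m,np.round(h*16).astype(np.int32),255,cv2.LINE_AA,4)
    return m/255.
def fit(name,p0,cams,z=0,ignore=None):
    rs=[]
    for c in cams:
        r=regions_of(c,name)
        if r: rs.append((c,r[0]["region"].astype(float)))
    def cost(v):
        p=[v[0]/1000,v[1]/1000,v[2]]; s=0
        for c,r in rs:
            m=sil(c,M[name],p,z); s+=1-np.minimum(m,r).sum()/np.maximum(m,r).sum()
        return s
    v0=np.array([p0[0]*1000,p0[1]*1000,p0[2]])
    best=None
    for dy in(-6,0,6):
        s=v0+[0,0,dy]
        o=minimize(cost,s,method="Nelder-Mead",options=dict(initial_simplex=np.array([s,s+[8,0,0],s+[0,8,0],s+[0,0,6]]),xatol=.2,fatol=1e-4))
        if best is None or o.fun<best.fun: best=o
    print(name,np.round(best.x,1),"cost",round(best.fun,3),len(rs))
    return best.x
E
python3 - <<'E'
from h import *
t=camera("top");s=camera("side")
for n,p,z in(("scoop",(.564,-.071,-8),0),("tray",(.591,-.277,5),0),("dish",(.549,.327,-8),.01),("dock",(.637,.31,-9),0)):
    for cs in([t],[s],[t,s]): fit(n,p,cs,z)
E
```

```text
scoop [572.5 -69.1  -6.9] cost 0.118 1
scoop [572.  -70.2  -3.4] cost 0.079 1
scoop [571.6 -69.   -5.4] cost 0.207 2
tray [ 594.8 -278.1    6.7] cost 0.129 1
tray [ 593.5 -279.4    6.6] cost 0.089 1
tray [ 594.7 -278.7    6.8] cost 0.22 2
dish [547.1 328.2  -7.3] cost 0.133 1
dish [548.7 324.6  -6.6] cost 0.071 1
dish [549.4 326.7  -7. ] cost 0.21 2
dock [641.1 307.   -8.3] cost 0.273 1
dock [640.4 303.8  -8.2] cost 0.29 1
dock [640.4 305.3  -8.4] cost 0.565 2
```

```bash
cat > plan.py <<'E'
from h import *
G=.0187
def tool_of(lip,yaw,up,dg=np.zeros(3)):
    "scoop lip position (m), yaw, mouth-up deg -> TCP pos, R"
    S=R.from_euler("ZY",[yaw,-up],degrees=True)
    Rt=S*R.from_euler("yx",[0,0])*R.from_euler("Y",-22,degrees=True)*R.from_euler("X",180,degrees=True)
    g=np.array(lip)+S.apply(np.array([-.098,0,.0833])+dg)
    return g+G*Rt.apply([0,0,1]),Rt
def rel(p,Rt,o=None):
    o=o or get_obs(); R0=R.from_euler("xyz",o["tcp_rot"],degrees=True)
    return np.round((np.array(p)-o["ee_pos"])*1000,1).tolist(),np.round((Rt*R0.inv()).as_rotvec(degrees=True),1).tolist()
def fwd(o,x):  # scoop point from lip
    R0=R.from_euler("xyz",o["tcp_rot"],degrees=True)
E
python3 - <<'E'
from plan import *
y=np.radians(-5.4);lip=np.array([.5716+.043*np.cos(y),-.0685+.043*np.sin(y),0])
p,Rt=tool_of(lip,-5.4,0)
print(p)
print("hover",rel(p-.09*Rt.apply([0,0,1]),Rt)); print("at",rel(p,Rt))
E
```

```text
[ 0.52381815 -0.06398328  0.06596166]
hover ([325.7, 464.0, -81.9], [2.3, -22.0, -22.5])
at ([359.3, 460.8, -165.3], [2.3, -22.0, -22.5])
```

```bash
python3 -m pendant '[[60,[60,60,0],[0,-4,-4]],[60,[110,130,0],[1,-8,-8]],[60,[150,190,0],[1,-12,-12]],[60,[190,250,0],[1,-16,-16]],[60,[230,310,-20],[2,-20,-20]],[60,[270,370,-40],[2,-22,-22.5]],[60,[310,430,-60],[2.3,-22,-22.5]],[60,[325.7,464,-81.9],[2.3,-22,-22.5]],[60,[325.7,464,-81.9],[2.3,-22,-22.5]],[60,[325.7,464,-81.9],[2.3,-22,-22.5]],[60,[325.7,464,-81.9],[2.3,-22,-22.5]]]' 55
python3 - <<'E'
from plan import *
o=get_obs();c=camera("wrist")
R0=R.from_euler("xyz",o["tcp_rot"],degrees=True);T=np.eye(4);T[:3,:3]=R0.as_matrix();T[:3,3]=o["ee_pos"]
c["cam_to_world"]=T@c["T_tool_cam"]
print(proj(c,np.array([[.517,-.064,.083]])))
cv2.imwrite("pics/w1.png",c["img"][:,:,::-1])
print([pinpoint(c,l)[:1] for l in("scoop_grip","scoop_lip","scoop")])
fit("scoop",(.572,-.069,-5),[c])
y=np.radians(-5.4);lip=np.array([.5716+.043*np.cos(y),-.0685+.043*np.sin(y),0])
p,Rt=tool_of(lip,-5.4,0)
print("at",rel(p,Rt,o))
E
```

```text
time: 4.22
ee_pos: [0.4902, -0.0595, 0.1487]
tcp_rot: [180.0, -21.9, -5.2]
wrist_force: [1.1, 0.6, -0.0]
opening: 0.0513
[[255.76896222 202.61696684]]
[[{'position': [0.5124, -0.0622, 0.0852], 'confidence': 0.77}], [{'position': [0.6126, -0.0734, 0.0019], 'confidence': 0.61}], [{'position': [0.5714, -0.0683, 0.0007], 'confidence': 0.7}]]
scoop [572.9 -68.1  -6. ] cost 0.08 1
at ([33.7, -4.5, -82.8], [0.0, -0.1, -0.2])
```

View pics/w1.png

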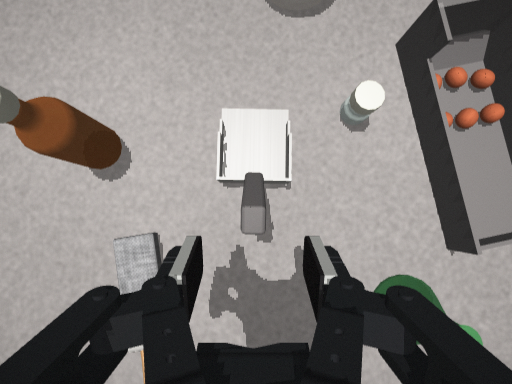

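The scoop's bar lies midway between the fingers, at pixel (254,205), so I can descend and grip.

```bash
python3 -m pendant '[[60,[12,-2,-30],[0,0,0]],[60,[24,-4,-60],[0,0,0]],[60,[33.7,-4.5,-82.8],[0,0,-0.4]],[60,[33.7,-4.5,-82.8],[0,0,-0.4]],[0,[33.7,-4.5,-82.8],[0,0,-0.4]],[0,[33.7,-4.5,-82.8],[0,0,-0.4]],[0,[33.7,-4.5,-82.8],[0,0,-0.4]],[0,[33.7,-4.5,-82.8],[0,0,-0.4]],[0,[33.7,-4.5,-82.8],[0,0,-0.4]],[0,[33.7,-4.5,-82.8],[0,0,-0.4]]]' 58
python3 - <<'E'
from plan import *
t=camera("top");s=camera("side")
fit("scoop",(.572,-.069,-5),[s])
o=get_obs();print(o["wrist_force"])
# plan: tray entry; tray pose
T0=np.array([.5935,-.2785]);yt=6.7;A=R.from_euler("z",yt,degrees=True).as_matrix()
def tp(x,z,y=0): return np.r_[T0,0]+A@np.array([x,y,z])*1e-3
print("carry over",rel(*tool_of(tp(-35,70),yt,0)))
print("down",rel(*tool_of(tp(-35,6),yt,0)))
print("vert lift",rel(*tool_of(np.array([.5716+.0428,-.0685-.004,.08]),-5.4,0)))
for c in(t,s):
  print([np.round(A.T[:2,:2]@(np.array(d["position"][:2])-T0)*1000) for d in pinpoint(c,"carrier1")],)
E
```

```text
time: 5.72
ee_pos: [0.5243, -0.0666, 0.0688]
tcp_rot: [179.9, -22.1, -5.9]
wrist_force: [-5.0, -1.2, 8.2]
opening: 0.0153
scoop [572.  -74.9   1.9] cost 0.285 1
[-4.7424222  -0.84356022  6.95946474]
carry over ([-55.9, -226.6, 67.1], [0.0, 0.1, 12.6])
down ([-55.9, -226.6, 3.1], [0.0, 0.1, 12.6])
vert lift ([-0.5, 2.7, 77.1], [0.1, 0.1, 0.5])
[array([-13.,   3.]), array([-13., -25.]), array([27., 24.]), array([34.,  2.]), array([ 25., -22.]), array([-6., 28.])]
[array([32., 25.]), array([-9., 28.]), array([-7.,  3.]), array([29., -1.])]
```

```bash
python3 -m pendant '[[0,[0,0,25],[0,0,0]],[0,[0,2,60],[0,0,0]],[0,[-5,-15,75],[0,0,0]],[0,[-15,-50,75],[0,0,3]],[0,[-25,-100,75],[0,0,6]],[0,[-35,-150,75],[0,0,9]],[0,[-50,-195,70],[0,0,12]],[0,[-56,-220,67],[0,0,12.6]],[0,[-57,-226.6,65],[0,0,12.6]],[0,[-57,-226.6,65],[0,0,12.6]],[0,[-57,-226.6,65],[0,0,12.6]]]'
python3 - <<'E'
from plan import *
o=get_obs();c=camera("wrist");t=camera("top");s=camera("side")
R0=R.from_euler("xyz",o["tcp_rot"],degrees=True);T=np.eye(4);T[:3,:3]=R0.as_matrix();T[:3,3]=o["ee_pos"]
c["cam_to_world"]=T@c["T_tool_cam"]
print(o["ee_pos"],o["tcp_rot"],o["wrist_force"])
cv2.imwrite("pics/w2.png",np.hstack([c["img"][:,:,::-1]]))
for l in("scoop_lip","tray_ramp","tray"):
  for k in(c,t,s): print(l,[(np.round(d["position"],4),round(d["confidence"],2)) for d in pinpoint(k,l)[:1]])
S=R0*(R.from_euler("Y",-22,degrees=True)*R.from_euler("X",180,degrees=True)).inv()
g=o["ee_pos"]-G*R0.apply([0,0,1]);print("lip pred",g+S.apply([.098,0,-.0833-.0028]))
E
```

```text
time: 7.35
ee_pos: [0.4676, -0.2923, 0.1341]
tcp_rot: [179.9, -22.2, 6.8]
wrist_force: [0.5, 0.1, -0.5]
opening: 0.0151
[ 0.46762616 -0.29225832  0.13408379] [179.93975387 -22.16132338   6.79281219] [ 0.45087247  0.11713861 -0.53171172]
scoop_lip [(array([ 0.5542, -0.2811,  0.0662]), 0.82)]
scoop_lip [(array([ 0.5546, -0.2837,  0.0665]), 0.66)]
scoop_lip [(array([ 0.5602, -0.2814,  0.0641]), 0.76)]
tray_ramp [(array([ 0.6402, -0.272 ,  0.0035]), 0.86)]
tray_ramp [(array([ 0.6387, -0.2735,  0.0017]), 0.8)]
tray_ramp [(array([ 0.637 , -0.2691,  0.009 ]), 0.82)]
tray [(array([ 0.5878, -0.2768,  0.0014]), 0.82)]
tray [(array([ 0.5898, -0.2748, -0.0019]), 0.72)]
tray [(array([ 5.874e-01, -2.775e-01,  1.000e-04]), 0.58)]
lip pred [ 0.5581863  -0.2815748   0.06557866]
```

View pics/w2.png

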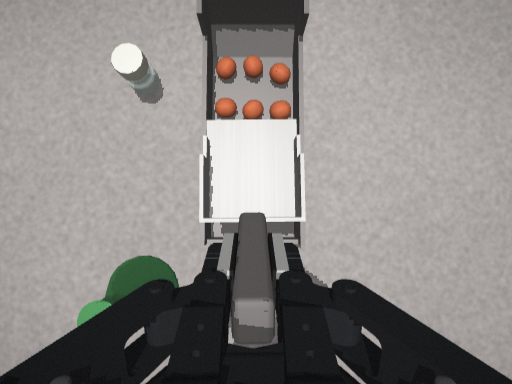

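The scoop is centred over the tray, with its lip at row 120 and the carriers ahead at rows 65–110. I'll lower it.

```bash
python3 -m pendant '[[0,[0,0,-25],[0,0,0]],[0,[0,0,-45],[0,0,0]],[0,[0,0,-57],[0,0,0]],[0,[0,0,-60],[0,0.5,0]],[0,[0,0,-61],[0,1,0]],[0,[0,0,-61.5],[0,1,0]]]'
python3 - <<'E'
from plan import *
o=get_obs();s=camera("side")
print(o["ee_pos"],o["tcp_rot"],o["wrist_force"])
R0=R.from_euler("xyz",o["tcp_rot"],degrees=True)
S=R0*(R.from_euler("Y",-22,degrees=True)*R.from_euler("X",180,degrees=True)).inv()
g=o["ee_pos"]-G*R0.apply([0,0,1]);print("lip pred",g+S.apply([.098,0,-.0833-.0028]))
cv2.imwrite("pics/s2.png",cv2.resize(s["img"][230:384,180:420,::-1],None,fx=3,fy=3))
dg=np.array([0,0,.0028]);T0=np.array([.591,-.2773]);yt=6.7;A=R.from_euler("z",yt,degrees=True).as_matrix()
def tp(x,z): return np.r_[T0,0]+A@np.array([x,0,z])*1e-3
k=np.tan(np.radians(38))
for x,z,u in((-10,4,-1),(20,4,-1),(40,4,-1),(49,5.5,0),(56,4+8*k+1,3),(62,4+14*k+1,6),(67,4+19*k+1,9),(67.5,30,14),(67,50,20),(60,80,22),(50,110,22)):
    print(x,round(z,1),u,rel(*tool_of(tp(x,z),yt,u,dg),o))
E
```

```text
time: 8.7
ee_pos: [0.468, -0.2936, 0.0739]
tcp_rot: [180.0, -21.2, 6.7]
wrist_force: [-6.3, 2.0, 8.5]
opening: 0.015
[ 0.46798288 -0.29360401  0.07386864] [179.99625195 -21.22618817   6.71922988] [-6.34728683  2.00429554  8.51771057]
lip pred [ 0.55742298 -0.28307323  0.00388435]
-10 4 -1 ([23.9, 4.7, 0.5], [-0.0, 0.2, -0.0])
20 4 -1 ([53.7, 8.2, 0.5], [-0.0, 0.2, -0.0])
40 4 -1 ([73.6, 10.5, 0.5], [-0.0, 0.2, -0.0])
49 5.5 0 ([81.3, 11.4, 0.4], [0.1, -0.8, -0.0])
56 11.3 3 ([84.8, 11.8, 1.3], [0.4, -3.7, -0.0])
62 15.9 6 ([87.6, 12.1, 0.9], [0.8, -6.7, -0.0])
67 19.8 9 ([89.6, 12.4, -0.3], [1.1, -9.7, -0.0])
67.5 30 14 ([85.8, 11.9, 0.8], [1.7, -14.7, -0.0])
67 50 20 ([81.3, 11.4, 9.6], [2.4, -20.6, -0.0])
60 80 22 ([73.2, 10.5, 35.8], [2.7, -22.6, -0.0])
50 110 22 ([63.3, 9.3, 65.8], [2.7, -22.6, -0.0])
```

View pics/s2.png

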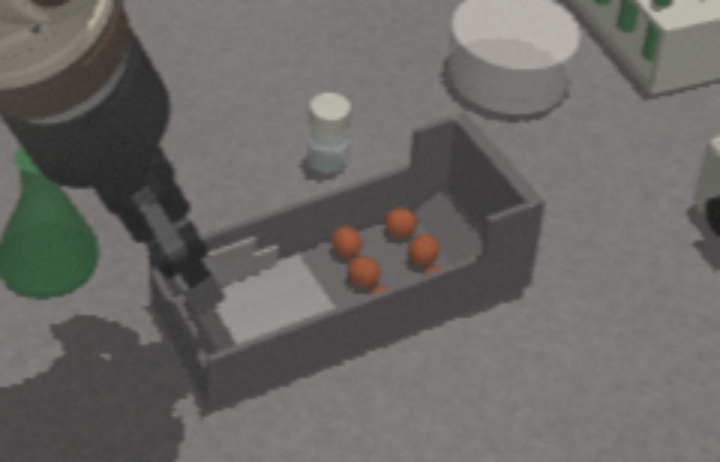

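```bash
python3 -m pendant '[[0,[12,2.5,0.3],[0,0.2,0]],[0,[24,4.7,0.3],[0,0.2,0]],[0,[36,6.1,0.3],[0,0.2,0]],[0,[48,7.5,0.3],[0,0.2,0]],[0,[60,8.9,0.3],[0,0.2,0]],[0,[70,10,0.3],[0,0,0]],[0,[76,10.8,0.4],[0,-0.3,0]],[0,[81.3,11.4,0.4],[0.1,-0.8,0]],[0,[83,11.6,0.9],[0.2,-2.2,0]],[0,[84.8,11.8,1.3],[0.4,-3.7,0]],[0,[86.2,12,1.1],[0.6,-5.2,0]],[0,[87.6,12.1,0.9],[0.8,-6.7,0]],[0,[88.6,12.2,0.3],[1,-8.2,0]],[0,[89.6,12.4,-0.3],[1.1,-9.7,0]],[0,[89.6,12.4,-0.3],[1.1,-9.7,0]]]'
python3 - <<'E'
from plan import *
o=get_obs();c=camera("wrist");s=camera("side")
print(o["wrist_force"])
R0=R.from_euler("xyz",o["tcp_rot"],degrees=True)
S=R0*(R.from_euler("Y",-22,degrees=True)*R.from_euler("X",180,degrees=True)).inv()
g=o["ee_pos"]-G*R0.apply([0,0,1]);lip=g+S.apply([.098,0,-.0833-.0028])
dg=np.array([0,0,.0028]);T0=np.array([.591,-.2773]);yt=6.7;A=R.from_euler("z",yt,degrees=True).as_matrix()
print("lip tray",A.T@(lip-np.r_[T0,0]))
def tp(x,z): return np.r_[T0,0]+A@np.array([x,0,z])*1e-3
for x,z,u in((68,25,12),(68,32,16),(67,40,20),(66,50,24),(60,80,26),(50,110,26)):
    print(x,round(z,1),u,rel(*tool_of(tp(x,z),yt,u,dg),o))
a=cv2.resize(c["img"][0:240,130:390],None,fx=2,fy=2);b=cv2.resize(s["img"][240:384,220:380],(480,480*144//160))
cv2.imwrite("pics/m3.png",cv2.resize(np.hstack([a[:432],b[:432]]),(800,345))[:,:,::-1])
E
```

```text
time: 10.62
ee_pos: [0.5571, -0.2811, 0.0732]
tcp_rot: [180.0, -31.0, 6.7]
wrist_force: [0.6, 0.3, -2.2]
opening: 0.0152
[ 0.64403725  0.31615652 -2.24881867]
lip tray [0.06655028 0.00010408 0.01953298]
68 25 12 ([-1.2, -0.3, 0.1], [0.4, -3.0, 0.0])
68 32 16 ([-4.3, -0.7, -0.2], [0.8, -6.9, 0.0])
67 40 20 ([-7.9, -1.1, 0.3], [1.3, -10.9, 0.0])
66 50 24 ([-10.9, -1.4, 2.6], [1.8, -14.9, 0.0])
60 80 26 ([-17.7, -2.2, 28.7], [2.0, -16.9, 0.0])
50 110 26 ([-27.6, -3.4, 58.7], [2.0, -16.9, 0.0])
```

View pics/m3.png

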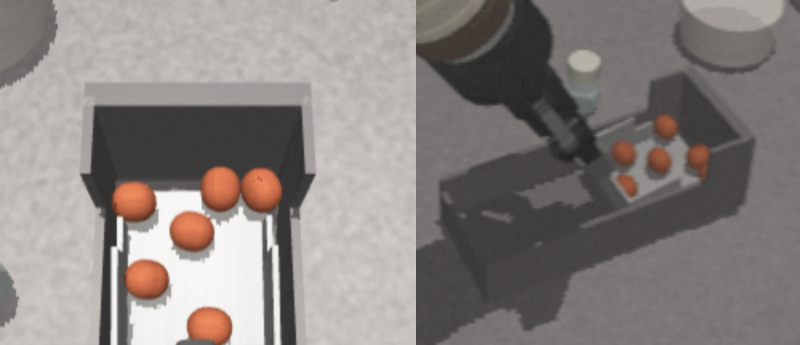

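Three carriers are already in the scoop and three sit on the lip at the wall (left image, row ~190). I'll rise and tilt back.

```bash
python3 -m pendant '[[0,[-0.8,-0.1,0.1],[0.2,-1.5,0]],[0,[-1.2,-0.3,0.1],[0.4,-3,0]],[0,[-2.8,-0.5,0],[0.6,-5,0]],[0,[-4.3,-0.7,-0.2],[0.8,-6.9,0]],[0,[-6,-0.9,0],[1,-8.9,0]],[0,[-7.9,-1.1,0.3],[1.3,-10.9,0]],[0,[-9.4,-1.2,1.4],[1.5,-12.9,0]],[0,[-10.9,-1.4,2.6],[1.8,-14.9,0]],[0,[-14,-1.8,15],[1.9,-16,0]],[0,[-17.7,-2.2,28.7],[2,-16.9,0]],[0,[-17.7,-2.2,28.7],[2,-16.9,0]]]'
python3 - <<'E'
from plan import *
o=get_obs();c=camera("wrist");s=camera("side")
print(o["wrist_force"],o["q"])
a=cv2.resize(c["img"][0:240,130:390],None,fx=2,fy=2);b=cv2.resize(s["img"][240:384,220:380],(480,480*144//160))
cv2.imwrite("pics/m4.png",cv2.resize(np.hstack([a[:432],b[:432]]),(800,345))[:,:,::-1])
dg=np.array([0,0,.0028])
# pour pose: dish (.549,.327) yaw -7
D=np.array([.549,.327,0])
for yaw in(-7,20,40):
  A=R.from_euler("z",yaw,degrees=True).as_matrix()
  for lx,z,u in((-20,110,24),(-20,75,24),(-20,66,0),(-20,66,-20),(-20,66,-40)):
    print(yaw,lx,z,u,rel(*tool_of(D+A@np.array([lx,0,z])/1000,yaw,u,dg),o),np.round(tool_of(D+A@np.array([lx,0,z])/1000,yaw,u,dg)[0],3))
E
```

```text
time: 12.1
ee_pos: [0.5403, -0.2843, 0.1049]
tcp_rot: [179.7, -48.2, 6.9]
wrist_force: [0.4, -0.6, -1.3]
opening: 0.0153
[ 0.36888462 -0.62086817 -1.29589374] [-43.1136025  -18.36657815 -38.73889037  33.73897949  34.57375161
 141.64145457]
-7 -20 110 24 ([-121.4, 627.3, 30.9], [0.2, 2.2, -13.7]) [0.419 0.343 0.136]
-7 -20 75 24 ([-121.4, 627.3, -4.1], [0.2, 2.2, -13.7]) [0.419 0.343 0.101]
-7 -20 66 0 ([-101.5, 624.8, 29.8], [0.3, 26.2, -13.5]) [0.439 0.341 0.135]
-7 -20 66 -20 ([-72.7, 621.3, 56.8], [0.3, 46.3, -13.0]) [0.468 0.337 0.162]
-7 -20 66 -40 ([-36.5, 616.8, 72.3], [0.4, 66.3, -12.2]) [0.504 0.333 0.177]
20 -20 110 24 ([-114.5, 566.4, 30.9], [-0.3, 2.1, 13.3]) [0.426 0.282 0.136]
20 -20 75 24 ([-114.5, 566.4, -4.1], [-0.3, 2.1, 13.3]) [0.426 0.282 0.101]
20 -20 66 0 ([-95.6, 573.3, 29.8], [-5.9, 25.6, 13.1]) [0.445 0.289 0.135]
20 -20 66 -20 ([-68.3, 583.2, 56.8], [-10.5, 45.0, 12.5]) [0.472 0.299 0.162]
20 -20 66 -40 ([-34.0, 595.7, 72.3], [-15.1, 64.5, 11.7]) [0.506 0.311 0.177]
40 -20 110 24 ([-91.7, 527.0, 30.9], [-0.7, 2.1, 33.3]) [0.449 0.243 0.136]
40 -20 75 24 ([-91.7, 527.0, -4.1], [-0.7, 2.1, 33.3]) [0.449 0.243 0.101]
40 -20 66 0 ([-76.3, 539.9, 29.8], [-10.3, 24.4, 32.7]) [0.464 0.256 0.135]
40 -20 66 -20 ([-54.1, 558.6, 56.8], [-18.4, 43.0, 31.4]) [0.486 0.274 0.162]
40 -20 66 -40 ([-26.1, 582.0, 72.3], [-26.4, 61.6, 29.4]) [0.514 0.298 0.177]
```

View pics/m4.png

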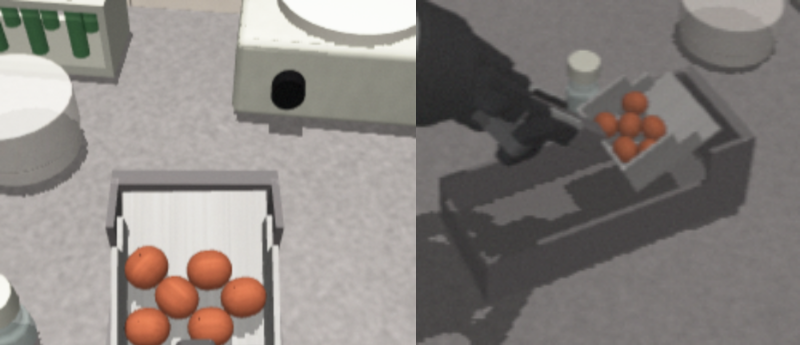

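All six carriers are in the scoop (left image, rows 265–330). Next I'll carry it to the dish, high and clear of the bottle.

```bash
python3 -m pendant '[[0,[-5,0,15],[0,0,0]],[0,[-15,0,40],[0,0,0]],[0,[-30,5,70],[0,0,0]],[0,[-50,20,95],[0,0,0]],[0,[-70,45,110],[0,0,0]],[0,[-85,80,115],[0,0,-1]],[0,[-100,125,115],[0,0,-2]],[0,[-110,175,115],[0,0,-3]],[0,[-115,225,115],[0,0,-4]],[0,[-120,275,115],[0,0,-5]],[0,[-120,325,115],[0,0,-6]],[0,[-120,375,115],[0,0,-6.5]],[0,[-120,425,115],[0,0,-6.5]],[0,[-120,475,115],[0,0,-6.5]],[0,[-120,520,115],[0,0,-6.5]],[0,[-120,560,115],[0,0,-6.5]],[0,[-120,590,110],[0,0,-6.5]],[0,[-120,605,100],[0,0,-6.5]],[0,[-120,610,90],[0,0,-6.5]],[0,[-120,610,90],[0,0,-6.5]]]'
python3 - <<'E'
from plan import *
o=get_obs();c=camera("wrist");t=camera("top");s=camera("side")
R0=R.from_euler("xyz",o["tcp_rot"],degrees=True);T=np.eye(4);T[:3,:3]=R0.as_matrix();T[:3,3]=o["ee_pos"]
c["cam_to_world"]=T@c["T_tool_cam"]
print(o["q"])
S=R0*(R.from_euler("Y",-22,degrees=True)*R.from_euler("X",180,degrees=True)).inv()
lip=o["ee_pos"]-G*R0.apply([0,0,1])+S.apply([.098,0,-.0833-.0028]);print("lip",lip)
for k in(c,t,s):
  print([(l,np.round(d["position"],3).tolist(),round(d["confidence"],2)) for l in("scoop_lip","dish_floor","dish") for d in pinpoint(k,l)[:1]])
a=cv2.resize(c["img"][0:300,100:412],(416,400));b=cv2.resize(s["img"][90:210,150:290],(467,400))
cv2.imwrite("pics/m5.png",cv2.resize(np.hstack([a,b]),(800,362))[:,:,::-1])
dg=np.array([0,0,.0028]);D=np.array([.549,.327,0]);yaw=0
for lx,z,u in((-20,100,26),(-20,80,20),(-20,72,10),(-20,70,0),(-20,68,-10),(-20,66,-20),(-20,66,-30),(-20,66,-40),(-20,66,-48)):
    print(z,u,rel(*tool_of(D+np.array([lx,0,z])/1000,yaw,u,dg),o))
E
```

```text
time: 14.7
ee_pos: [0.5147, 0.0495, 0.2155]
tcp_rot: [177.6, -47.4, 6.9]
wrist_force: [0.3, -0.5, -2.1]
opening: 0.0152
[  6.80146601 -48.50191065 -45.03382723  46.04857186  -2.37475325
 179.94477678]
lip [0.62603487 0.05874759 0.19247333]
[('scoop_lip', [0.624, 0.059, 0.192], 0.79), ('dish_floor', [0.549, 0.33, 0.014], 0.87), ('dish', [0.555, 0.331, 0.01], 0.93)]
[('scoop_lip', [0.621, 0.057, 0.184], 0.64), ('dish_floor', [0.542, 0.326, 0.016], 0.63), ('dish', [0.548, 0.328, 0.006], 0.76)]
[('scoop_lip', [0.626, 0.062, 0.19], 0.86), ('dish_floor', [0.548, 0.328, 0.015], 0.68), ('dish', [0.545, 0.33, 0.004], 0.63)]
100 26 ([-97.6, 277.5, -93.6], [1.7, -0.5, -5.1])
80 20 ([-94.7, 277.5, -102.0], [1.4, 5.5, -5.2])
72 10 ([-87.3, 277.5, -91.5], [1.0, 15.5, -5.3])
70 0 ([-76.7, 277.5, -76.7], [0.5, 25.5, -5.4])
68 -10 ([-63.4, 277.5, -63.9], [0.0, 35.5, -5.4])
66 -20 ([-47.7, 277.5, -53.7], [-0.5, 45.5, -5.5])
66 -30 ([-30.1, 277.5, -44.4], [-0.9, 55.5, -5.5])
66 -40 ([-11.2, 277.5, -38.3], [-1.4, 65.5, -5.5])
66 -48 ([4.5, 277.5, -35.8], [-1.8, 73.5, -5.4])
```

View pics/m5.png

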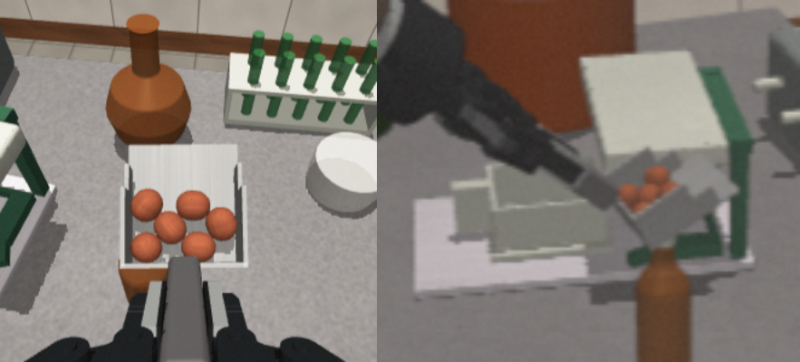

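The carriers are secure, but joints 2 and 6 are at their limits, so yaw 0 at the dish is out of reach. I'll pour with yaw about 47° and carry with less tilt.

```bash
python3 - <<'E'
from plan import *
o=get_obs()
dg=np.array([0,0,.0028]);D=np.array([.548,.328,0])
print("a",rel(*tool_of([.626,.060,.195],8,12,dg),o))
for yaw in(20,35,47):
  A=R.from_euler("z",yaw,degrees=True).as_matrix()
  for lx,z,u in((-15,195,12),(-15,120,12),(-15,80,10)):
    p,Rt=tool_of(D+A@np.array([lx,0,z])/1000,yaw,u,dg)
    print(yaw,z,u,rel(p,Rt,o),np.round(p,3))
E
```

```text
a ([8.9, -3.9, 27.1], [0.1, 13.6, 2.7])
20 195 12 ([-77.9, 238.0, 27.1], [-1.3, 13.5, 14.6]) [0.437 0.288 0.243]
20 120 12 ([-77.9, 238.0, -47.9], [-1.3, 13.5, 14.6]) [0.437 0.288 0.168]
20 80 10 ([-76.3, 238.6, -84.3], [-1.8, 15.5, 14.6]) [0.438 0.288 0.132]
35 195 12 ([-63.7, 210.6, 27.1], [-3.1, 13.4, 29.6]) [0.451 0.26  0.243]
35 120 12 ([-63.7, 210.6, -47.9], [-3.1, 13.4, 29.6]) [0.451 0.26  0.168]
35 80 10 ([-62.3, 211.6, -84.3], [-3.8, 15.3, 29.5]) [0.453 0.261 0.132]
47 195 12 ([-47.5, 191.9, 27.1], [-4.5, 13.1, 41.5]) [0.467 0.241 0.243]
47 120 12 ([-47.5, 191.9, -47.9], [-4.5, 13.1, 41.5]) [0.467 0.241 0.168]
47 80 10 ([-46.3, 193.2, -84.3], [-5.4, 14.9, 41.4]) [0.469 0.243 0.132]
```

```bash
python3 -m pendant '[[0,[4,-2,14],[0,6,2.7]],[0,[8,-2,27],[0,11,5]],[0,[6,8,28],[-0.5,13.5,9]],[0,[0,35,28],[-1,13.5,14]],[0,[-8,65,28],[-2,13.5,20]],[0,[-16,95,28],[-2.8,13.4,25]],[0,[-25,125,28],[-3.3,13.3,30]],[0,[-35,155,28],[-4,13.2,36]],[0,[-44,180,28],[-4.4,13.1,40]],[0,[-47.5,191.9,27],[-4.5,13.1,41.5]],[0,[-47.5,191.9,27],[-4.5,13.1,41.5]],[0,[-47.5,191.9,27],[-4.5,13.1,41.5]]]'
python3 - <<'E'
from plan import *
o=get_obs();print(o["q"])
c=camera("wrist");R0=R.from_euler("xyz",o["tcp_rot"],degrees=True)
T=np.eye(4);T[:3,:3]=R0.as_matrix();T[:3,3]=o["ee_pos"];c["cam_to_world"]=T@c["T_tool_cam"]
S=R0*(R.from_euler("Y",-22,degrees=True)*R.from_euler("X",180,degrees=True)).inv()
lip=o["ee_pos"]-G*R0.apply([0,0,1])+S.apply([.098,0,-.0833-.0028]);print("lip",lip)
print([(l,np.round(d["position"],3).tolist(),round(d["confidence"],2)) for l in("scoop_lip","dish_floor","dish","carrier1") for d in pinpoint(c,l)])
dg=np.array([0,0,.0028]);D=np.array([.548,.328,0]);yaw=47;A=R.from_euler("z",yaw,degrees=True).as_matrix()
for lx,z,u in((-15,110,11),(-15,80,8),(-15,72,4),(-15,70,-4),(-15,69,-12),(-15,68,-20),(-15,67,-28),(-15,66,-36),(-15,66,-44)):
    print(z,u,rel(*tool_of(D+A@np.array([lx,0,z])/1000,yaw,u,dg),o))
E
```

```text
time: 16.8
ee_pos: [0.4675, 0.241, 0.2432]
tcp_rot: [-180.0, -34.0, 46.9]
wrist_force: [0.2, 0.5, -2.3]
opening: 0.0152
[ 19.1398351  -29.75598124 -25.04427009  63.86479828  15.12795438
 156.42974609]
lip [0.53804468 0.31644068 0.19491592]
[('scoop_lip', [0.535, 0.317, 0.196], 0.63), ('scoop_lip', [0.639, 0.309, 0.0], 0.28), ('dish_floor', [0.479, 0.334, 0.049], 0.22), ('dish', [0.458, 0.23, 0.26], 0.44), ('carrier1', [0.492, 0.267, 0.191], 0.95), ('carrier1', [0.504, 0.255, 0.194], 0.84), ('carrier1', [0.497, 0.283, 0.193], 0.77), ('carrier1', [0.477, 0.283, 0.19], 0.59), ('carrier1', [0.513, 0.272, 0.196], 0.58)]
110 11 ([0.4, 1.1, -83.1], [-0.8, 0.7, 0.1])
80 8 ([2.3, 3.2, -107.8], [-3.0, 2.7, 0.1])
72 4 ([5.1, 6.2, -109.0], [-5.9, 5.5, 0.1])
70 -4 ([11.7, 13.2, -98.3], [-11.7, 10.9, 0.1])
69 -12 ([19.3, 21.4, -88.0], [-17.6, 16.4, 0.1])
68 -20 ([28.0, 30.7, -79.5], [-23.4, 21.8, 0.1])
67 -28 ([37.5, 40.9, -72.8], [-29.3, 27.3, 0.1])
66 -36 ([47.7, 51.8, -68.1], [-35.1, 32.8, 0.1])
66 -44 ([58.2, 63.1, -64.5], [-41.0, 38.2, 0.1])
```

```bash
python3 -m pendant '[[0,[0,0.5,-40],[-0.5,0.4,0]],[0,[0.4,1.1,-83],[-0.8,0.7,0]],[0,[2.3,3.2,-107],[-3,2.7,0]],[0,[5.1,6.2,-109],[-5.9,5.5,0]],[0,[8.3,9.6,-104],[-8.8,8.2,0]],[0,[11.7,13.2,-98.3],[-11.7,10.9,0]],[0,[15.3,17.2,-93.2],[-14.6,13.6,0]],[0,[19.3,21.4,-88],[-17.6,16.4,0]],[0,[23.6,26,-83.7],[-20.5,19.1,0]],[0,[28,30.7,-79.5],[-23.4,21.8,0]],[0,[32.7,35.8,-76.1],[-26.3,24.5,0]],[0,[37.5,40.9,-72.8],[-29.3,27.3,0]],[0,[42.6,46.3,-70.4],[-32.2,30,0]],[0,[47.7,51.8,-68.1],[-35.1,32.8,0]],[0,[53,57.4,-66.3],[-38,35.5,0]],[0,[58.2,63.1,-64.5],[-41,38.2,0]],[0,[58.2,63.1,-64.5],[-41,38.2,0]],[0,[58.2,63.1,-64.5],[-41,38.2,0]],[0,[58.2,63.1,-64.5],[-41,38.2,0]]]'
python3 - <<'E'
from plan import *
o=get_obs();c=camera("wrist");s=camera("side")
print(o["q"],o["wrist_force"])
R0=R.from_euler("xyz",o["tcp_rot"],degrees=True)
T=np.eye(4);T[:3,:3]=R0.as_matrix();T[:3,3]=o["ee_pos"];c["cam_to_world"]=T@c["T_tool_cam"]
S=R0*(R.from_euler("Y",-22,degrees=True)*R.from_euler("X",180,degrees=True)).inv()
lip=o["ee_pos"]-G*R0.apply([0,0,1])+S.apply([.098,0,-.0833-.0028]);print("lip",lip)
for k in(c,s):print([(np.round(d["position"],3).tolist(),round(d["confidence"],2)) for l in("carrier1",) for d in pinpoint(k,l)])
a=cv2.resize(c["img"],(480,360));b=cv2.resize(s["img"][90:210,130:290],(480,360))
cv2.imwrite("pics/m6.png",cv2.resize(np.hstack([a,b]),(800,300))[:,:,::-1])
E
```

```text
time: 19.42
ee_pos: [0.5255, 0.3038, 0.1802]
tcp_rot: [179.9, 21.8, 46.9]
wrist_force: [0.0, 0.3, -0.1]
opening: 0.0151
[ 32.55355198  36.05838048  40.88393184 116.02547775  -5.38105563
 166.64850816] [ 0.04570196  0.27999792 -0.11219419]
lip [0.53793822 0.31680361 0.06753126]
[([0.574, 0.356, 0.022], 0.86), ([0.578, 0.311, 0.024], 0.84), ([0.566, 0.341, 0.026], 0.81), ([0.535, 0.36, 0.031], 0.61), ([0.551, 0.354, 0.024], 0.57)]
[([0.539, 0.356, 0.027], 0.54), ([0.553, 0.354, 0.023], 0.5), ([0.635, -0.271, 0.008], 0.46), ([0.573, 0.357, 0.028], 0.45)]
```

View pics/m6.png

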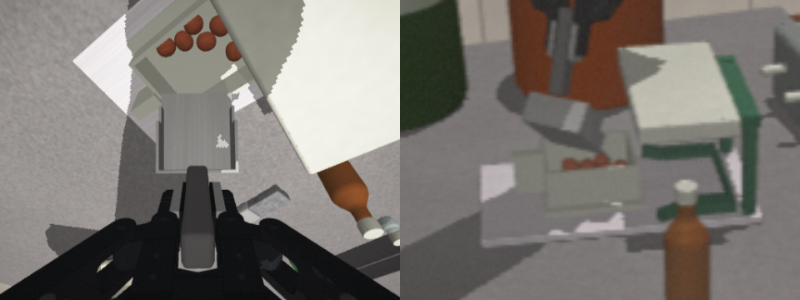

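At least five carriers are visible in the dish and the scoop is empty. Now I'll return the scoop to its old spot.

```bash
python3 - <<'E'
from plan import *
o=get_obs()
dg=np.array([0,0,.0028]);D=np.array([.538,.317,0])
print(rel(*tool_of(D+[0,0,.11],47,-22,dg),o))
for l,y in(([.538,.317,.175],47),([.570,.13,.175],27),([.608,-.059,.175],8),([.608,-.059,.02],8),([.608,-.059,.0],8)): print(rel(*tool_of(l,y,0,dg),o))
E
```

```text
([-27.5, -29.8, 28.0], [16.1, -14.9, 0.1])
([-49.6, -53.5, 64.0], [32.1, -29.9, 0.1])
([-36.6, -215.2, 64.0], [26.6, -35.2, -18.9])
([-7.6, -375.6, 64.0], [20.7, -39.6, -37.0])
([-7.6, -375.6, -91.0], [20.7, -39.6, -37.0])
([-7.6, -375.6, -111.0], [20.7, -39.6, -37.0])
```

```bash
python3 -m pendant '[[0,[-8,-8,15],[5,-5,0]],[0,[-27,-30,35],[12,-12,0]],[0,[-40,-42,52],[20,-19,0]],[0,[-50,-54,64],[28,-26,0]],[0,[-50,-70,64],[32,-30,0]],[0,[-46,-120,64],[30,-32,-6]],[0,[-41,-170,64],[28,-34,-13]],[0,[-36,-215,64],[26.6,-35.2,-19]],[0,[-28,-260,64],[25,-36.5,-24]],[0,[-20,-305,64],[23,-38,-29]],[0,[-13,-345,64],[22,-39,-34]],[0,[-7.6,-375.6,55],[20.7,-39.6,-37]],[0,[-7.6,-375.6,30],[20.7,-39.6,-37]],[0,[-7.6,-375.6,-20],[20.7,-39.6,-37]],[0,[-7.6,-375.6,-60],[20.7,-39.6,-37]],[0,[-7.6,-375.6,-90],[20.7,-39.6,-37]],[0,[-7.6,-375.6,-104],[20.7,-39.6,-37]],[0,[-7.6,-375.6,-109],[20.7,-39.6,-37]],[0,[-7.6,-375.6,-109],[20.7,-39.6,-37]]]'
python3 - <<'E'
from plan import *
o=get_obs();t=camera("top");s=camera("side")
print(o["q"],o["wrist_force"])
R0=R.from_euler("xyz",o["tcp_rot"],degrees=True)
S=R0*(R.from_euler("Y",-22,degrees=True)*R.from_euler("X",180,degrees=True)).inv()
lip=o["ee_pos"]-G*R0.apply([0,0,1])+S.apply([.098,0,-.0833-.0028]);print("lip",lip)
for k in(t,s):print([(np.round(d["position"],3).tolist(),round(d["confidence"],2)) for l in("carrier1",) for d in pinpoint(k,l)], [(l,np.round(pinpoint(k,l)[0]["position"],3)) for l in("dish_tab","dish","scoop_lip")])
fit("dish",(.549,.327,-7),[t,s],.01)
a=cv2.resize(t["img"][130:270,80:220],(400,400));b=cv2.resize(s["img"][130:290,130:290],(400,400))
cv2.imwrite("pics/m7.png",np.hstack([a,b])[:,:,::-1])
E
```

```text
time: 22.0
ee_pos: [0.5183, -0.0718, 0.0718]
tcp_rot: [-180.0, -22.0, 8.0]
wrist_force: [0.6, 0.2, -1.6]
opening: 0.0151
[-11.85942377 -19.91019709 -33.19885789  55.87532831   7.31784241
 161.5165976 ] [ 0.6482242   0.23897013 -1.5855151 ]
lip [ 0.60848386 -0.0591183   0.00310335]
[([0.543, 0.328, 0.018], 0.65), ([0.57, 0.361, 0.028], 0.62), ([0.588, 0.309, 0.021], 0.55), ([0.567, 0.331, 0.024], 0.53), ([0.589, 0.342, 0.024], 0.52), ([0.551, 0.352, 0.026], 0.38), ([0.532, 0.359, 0.027], 0.38)] [('dish_tab', array([0.482, 0.337, 0.044])), ('dish', array([0.552, 0.33 , 0.008])), ('scoop_lip', array([ 0.602, -0.059, -0.001]))]
[] [('dish_tab', array([0.631, 0.31 , 0.003])), ('dish', array([0.545, 0.332, 0.006])), ('scoop_lip', array([ 0.611, -0.06 ,  0.002]))]
dish [550.3 328.4  -7.7] cost 1.082 2
```

View pics/m7.png

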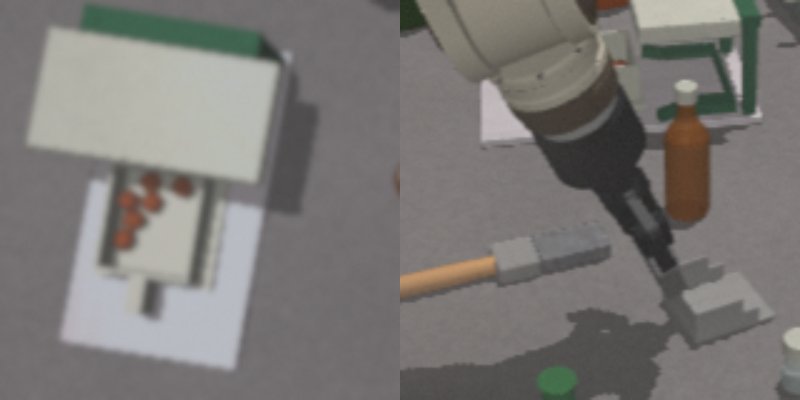

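All six carriers are in the dish. Next I'll set the scoop down, release it and back out along the bar.

```bash
python3 -m pendant '[[0,[0,0,-2],[0,0,0]],[0,[0,0,-3.5],[0,0,0]],[0,[0,0,-3.8],[0,0,0]],[0,[0,0,-3.8],[0,0,0]],[60,[0,0,-3.5],[0,0,0]],[60,[0,0,-3.5],[0,0,0]],[60,[0,0,-3.5],[0,0,0]],[60,[0,0,-3.5],[0,0,0]],[60,[-8,-1,16],[0,0,0]],[60,[-20,-3,46],[0,0,0]],[60,[-37,-5,88],[0,0,0]],[60,[-40,-2,130],[0,0,0]],[60,[-42,0,150],[0,0,0]]]'
python3 - <<'E'
from plan import *
o=get_obs();s=camera("side");t=camera("top")
fit("scoop",(.566,-.065,8),[t,s])
print([np.round(pinpoint(k,l)[0]["position"],3) for k in(t,s) for l in("scoop_grip","dish_tab","dish_floor")])
fit("dish",(.549,.327,-7),[s],.01); fit("dish",(.549,.327,-7),[t],.01)
# dish tab grasp
D=np.array([.549,.328]);
for yd in(-7.3,):
  A=R.from_euler("z",yd,degrees=True)
  tab=np.r_[D,.010]+A.apply([-.069,0,.036])
  for lean in(30,):
   for extra in(0,180):
    Rt=R.from_euler("z",yd,degrees=True)*R.from_euler("Y",-lean,degrees=True)*R.from_euler("X",180,degrees=True)*R.from_euler("Z",extra,degrees=True)
    p=tab+G*Rt.apply([0,0,1])
    print(extra,p,"hover",rel(p-.09*Rt.apply([0,0,1]),Rt,o),"at",rel(p,Rt,o))
print(o["q"],o["ee_pos"])
E
```

```text
time: 24.22
ee_pos: [0.4763, -0.0718, 0.2237]
tcp_rot: [180.0, -22.1, 8.0]
wrist_force: [-0.2, -0.3, -1.2]
opening: 0.0513
scoop [564.3 -66.    9.2] cost 0.24 2
[array([ 0.513, -0.068,  0.081]), array([0.478, 0.338, 0.044]), array([0.546, 0.327, 0.016]), array([ 0.51 , -0.077,  0.085]), array([0.481, 0.342, 0.045]), array([0.551, 0.329, 0.013])]
dish [550.5 325.8  -7.5] cost 0.498 1
dish [547.3 328.2  -7.9] cost 0.268 1
0 [0.4898335  0.3355794  0.02980532] hover ([-31.1, 413.1, -116.0], [0.1, -7.9, -15.2]) at ([13.5, 407.4, -193.9], [0.1, -7.9, -15.2])
180 [0.4898335  0.3355794  0.02980532] hover ([-31.1, 413.1, -116.0], [-73.6, -0.4, 149.1]) at ([13.5, 407.4, -193.9], [-73.6, -0.4, 149.1])
[-13.16508868 -26.03005606 -20.59055535  74.64264394   7.77540471
 160.29821053] [ 0.47634065 -0.07182007  0.22372416]
```

```bash
python3 -m pendant '[[60,[0,20,0],[-4.6,0,9.3]],[60,[0,45,0],[-9.2,0,18.6]],[60,[-3,70,0],[-13.8,0,28]],[60,[-5,100,0],[-18.4,0,37.3]],[60,[-8,130,0],[-23,0,46.6]],[60,[-10,160,0],[-27.6,0,56]],[60,[-12,190,0],[-32.2,0,65.2]],[60,[-15,220,0],[-36.8,-0.2,74.5]],[60,[-18,250,0],[-41.4,-0.2,83.9]],[60,[-20,280,0],[-46,-0.2,93.2]],[60,[-22,310,-5],[-50.6,-0.3,102.5]],[60,[-25,340,-20],[-55.2,-0.3,111.8]],[60,[-30,365,-40],[-59.8,-0.3,121]],[60,[-35,390,-65],[-64.4,-0.4,130.5]],[60,[-37,405,-90],[-69,-0.4,139.8]],[60,[-37,414,-114],[-73.6,-0.4,149.1]],[60,[-37,414,-114],[-73.6,-0.4,149.1]],[60,[-37,414,-114],[-73.6,-0.4,149.1]],[60,[-37,414,-114],[-73.6,-0.4,149.1]]]'
python3 - <<'E'
from plan import *
o=get_obs();c=camera("wrist");print(o["q"])
R0=R.from_euler("xyz",o["tcp_rot"],degrees=True)
T=np.eye(4);T[:3,:3]=R0.as_matrix();T[:3,3]=o["ee_pos"];c["cam_to_world"]=T@c["T_tool_cam"]
print([(l,np.round(d["position"],3)) for l in("dish_tab","dish","dish_floor") for d in pinpoint(c,l)[:1]])
v=fit("dish",(.549,.328,-7),[c],.01)
cv2.imwrite("pics/w8.png",c["img"][:,:,::-1])
yd=-7.4;D=np.array([.549,.328]);A=R.from_euler("z",yd,degrees=True)
tab=np.r_[D,.010]+A.apply([-.075,0,.038])
Rt=A*R.from_euler("Y",-30,degrees=True)*R.from_euler("X",180,degrees=True)*R.from_euler("Z",180,degrees=True)
p=tab+G*Rt.apply([0,0,1]);print("at",rel(p,Rt,o)); print(proj(c,tab[None]))
E
```

```text
time: 27.2
ee_pos: [0.4394, 0.3425, 0.1078]
tcp_rot: [179.9, 30.3, 172.4]
wrist_force: [-0.3, 0.0, -0.2]
opening: 0.0513
[ 50.54660241 -12.32501046 -25.00229236  60.06634285 -25.26872486
  54.18570326]
[('dish_tab', array([0.482, 0.335, 0.051])), ('dish', array([0.552, 0.334, 0.014])), ('dish_floor', array([0.55 , 0.333, 0.016]))]
dish [552.7 329.2  -7.6] cost 0.111 1
at ([44.5, -6.0, -76.0], [-0.1, 0.3, 0.1])
[[251.59285669 201.23857159]]
```

View pics/w8.png

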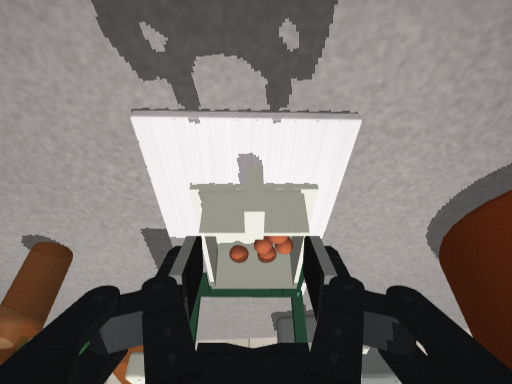

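The tab is centred between the fingers at pixel (255,222), so I'll grip it.

```bash
python3 -m pendant '[[60,[15,-2,-26],[0,0,0]],[60,[30,-4,-52],[0,0,0]],[60,[44.5,-6,-75],[0,0.3,0]],[60,[44.5,-6,-75],[0,0.3,0]],[60,[44.5,-6,-75],[0,0.3,0]],[0,[44.5,-6,-75],[0,0.3,0]],[0,[44.5,-6,-75],[0,0.3,0]],[0,[44.5,-6,-75],[0,0.3,0]],[0,[44.5,-6,-75],[0,0.3,0]],[0,[44.5,-6,-75],[0,0.3,0]]]' 30
python3 - <<'E'
from plan import *
o=get_obs();c=camera("wrist");t=camera("top");s=camera("side");print(o["wrist_force"],o["tcp_rot"],o["ee_pos"])
R0=R.from_euler("xyz",o["tcp_rot"],degrees=True)
T=np.eye(4);T[:3,:3]=R0.as_matrix();T[:3,3]=o["ee_pos"];c["cam_to_world"]=T@c["T_tool_cam"]
fit("dock",(.637,.308,-8.3),[s]);fit("dish",(.549,.328,-7),[s],.01);fit("dish",(.549,.328,-7),[c],.01)
for k in(c,t,s):print([(l,np.round(d["position"],4)) for l in("dock","dock_pocket","dock_lamp","dish","dish_floor") for d in pinpoint(k,l)[:1]])
E
```

```text
time: 28.7
ee_pos: [0.4836, 0.337, 0.0329]
tcp_rot: [179.9, 30.0, 172.6]
wrist_force: [-4.4, 0.3, 6.2]
opening: 0.0136
[-4.35303173  0.28400934  6.2443932 ] [179.94688595  29.98158288 172.60828358] [0.48360191 0.33697222 0.03285506]
dock [641.6 306.4  -8. ] cost 0.316 1
dish [550.4 325.7  -7.7] cost 0.162 1
dish [552.4 328.6  -7.3] cost 0.558 1
[('dish', array([0.5538, 0.3347, 0.0105]))]
[('dock', array([ 0.6377,  0.3089, -0.0033])), ('dock_pocket', array([0.5452, 0.3244, 0.016 ])), ('dock_lamp', array([0.6415, 0.3081, 0.1168])), ('dish', array([0.5506, 0.3291, 0.0077])), ('dish_floor', array([0.5439, 0.3299, 0.0176]))]
[('dock', array([0.632 , 0.3114, 0.0032])), ('dock_pocket', array([0.6353, 0.3076, 0.0114])), ('dock_lamp', array([0.6423, 0.3074, 0.1119])), ('dish', array([0.5479, 0.3299, 0.0071])), ('dish_floor', array([0.5476, 0.3288, 0.0142]))]
```

```bash
python3 -m pendant '[[0,[8,-3,0.3],[0,0,0]],[0,[18,-7,0.3],[0,0,-0.4]],[0,[28,-10,0.3],[0,0,-0.8]],[0,[38,-12.3,0.3],[0,0,-0.8]],[0,[48,-13.7,0.3],[0,0,-0.8]],[0,[58,-15.2,0.3],[0,0,-0.8]],[0,[66,-16.4,0.3],[0,0,-0.8]],[0,[72,-17.2,0.3],[0,0,-0.8]],[0,[76,-17.8,0.3],[0,0,-0.8]],[0,[78,-18.1,0.3],[0,0,-0.8]],[0,[78,-18.1,0.3],[0,0,-0.8]]]'
python3 -c "
from h import *
o=get_obs();print(o['wrist_force'],o['torque'])
for n in('top','side','wrist'):
  c=camera(n)
  if n=='wrist':
    T=np.eye(4);T[:3,:3]=R.from_euler('xyz',o['tcp_rot'],degrees=True).as_matrix();T[:3,3]=o['ee_pos'];c['cam_to_world']=T@c['T_tool_cam']
  print(n,[(l,np.round(d['position'],4)) for l in('dish','dish_floor','dish_tab') for d in pinpoint(c,l)[:1]])
"
```

```text
time: 31.12
ee_pos: [0.5616, 0.3188, 0.0331]
tcp_rot: [180.0, 30.0, 171.8]
wrist_force: [1.1, 0.5, -1.9]
opening: 0.0138
[ 1.07069689  0.54055605 -1.88432513] [0.12568053 0.70431852 0.02177687]
top [('dish', array([0.6277, 0.3113, 0.0095])), ('dish_floor', array([0.6225, 0.308 , 0.0165])), ('dish_tab', array([0.5544, 0.3142, 0.0431]))]
side [('dish', array([0.6237, 0.3116, 0.0034])), ('dish_floor', array([0.6293, 0.3099, 0.0154])), ('dish_tab', array([0.5591, 0.3226, 0.0496]))]
wrist [('dish', array([0.6302, 0.3136, 0.0106])), ('dish_floor', array([0.6654, 0.3211, 0.0262])), ('dish_tab', array([0.5602, 0.3211, 0.052 ]))]
```

```bash
python3 -m pendant '[[0,[2,-0.3,0],[0,0,0]],[0,[4,-0.6,0],[0,0,0]],[0,[6,-0.9,0],[0,0,0]],[0,[7.5,-1.1,0],[0,0,0]],[0,[9,-1.3,0],[0,0,0]],[0,[10,-1.4,0],[0,0,0]],[0,[10,-1.4,0],[0,0,0]]]'
```

```text
time: 32.6
ee_pos: [0.5716, 0.3174, 0.0331]
tcp_rot: [180.0, 30.0, 171.8]
wrist_force: [1.0, -0.4, -3.2]
opening: 0.0136
```

```bash
python3 -m pendant '[[0,[1,-0.1,0],[0,0,0]],[0,[2,-0.3,0],[0,0,0]],[0,[3,-0.4,0],[0,0,0]],[0,[3,-0.4,0],[0,0,0]]]'; python3 -m pendant '[[0,[1,-0.1,0],[0,0,0]],[0,[2,-0.3,0],[0,0,0]],[0,[3,-0.4,0],[0,0,0]],[0,[3,-0.4,0],[0,0,0]]]'
```

```text
time: 33.1
ee_pos: [0.5726, 0.3184, 0.0328]
tcp_rot: [179.9, 29.8, 172.0]
wrist_force: [-21.7, 5.0, 6.4]
opening: 0.0133
time: 33.6
ee_pos: [0.5726, 0.3187, 0.0328]
tcp_rot: [180.0, 29.5, 172.2]
wrist_force: [-33.5, -0.7, 17.1]
opening: 0.0136
```

The dish stopped after about 90 mm with a 33 N push, consistent with the end stop. I'll relax, release and back away.

```bash
python3 -m pendant '[[0,[-0.3,0,0.2],[0,0,0]],[0,[-0.3,0,0.2],[0,0,0]],[50,[-0.3,0,0.2],[0,0,0]],[50,[-0.3,0,0.2],[0,0,0]],[50,[-0.3,0,0.2],[0,0,0]],[50,[-0.3,0,0.2],[0,0,0]],[50,[-15,2,25],[0,0,0]],[50,[-35,5,60],[0,0,0]],[50,[-60,8,100],[0,0,0]],[50,[-100,-30,140],[0,0,0]],[50,[-130,-90,170],[0,0,0]],[50,[-130,-140,170],[0,0,0]],[50,[-130,-190,170],[0,0,0]],[50,[-130,-190,170],[0,0,0]]]'
python3 - <<'E'
from h import *
t=camera("top");s=camera("side")
for n in("dish","dock","dock_pocket","carrier1","scoop_lip","scoop_grip","vial_center","bottle_center","flask_center"):
  for k in(t,s): print(n,[(np.round(d["position"],3).tolist(),round(d["confidence"],2)) for d in pinpoint(k,n)[:6 if n=="carrier1" else 1]])
fit("dish",(.638,.309,-8),[s],.01);fit("scoop",(.565,-.066,8),[t,s])
b=cv2.resize(s["img"][100:200,150:290],(800,571))
cv2.imwrite("pics/s9.png",b[:,:,::-1])
E
```

```text
time: 35.35
ee_pos: [0.4427, 0.1257, 0.2038]
tcp_rot: [179.9, 29.7, 171.9]
wrist_force: [-0.2, -0.5, -0.2]
opening: 0.0424
dish []
dish [([0.634, 0.307, 0.005], 0.61)]
dock [([0.636, 0.31, -0.003], 0.71)]
dock [([0.632, 0.312, 0.002], 0.83)]
dock_pocket [([0.509, -0.072, 0.086], 0.55)]
dock_pocket [([0.586, 0.085, 0.07], 0.6)]
carrier1 []
carrier1 [([0.629, 0.339, 0.028], 0.5), ([0.661, 0.336, 0.028], 0.47), ([0.642, 0.337, 0.025], 0.42)]
scoop_lip [([0.607, -0.062, -0.005], 0.61)]
scoop_lip [([0.608, -0.058, 0.0], 0.81)]
scoop_grip [([0.51, -0.072, 0.084], 0.59)]
scoop_grip [([0.51, -0.072, 0.085], 0.59)]
vial_center [([0.603, -0.174, 0.026], 0.68)]
vial_center [([0.608, -0.176, 0.025], 0.81)]
bottle_center [([0.585, 0.088, 0.072], 0.61)]
bottle_center [([0.584, 0.084, 0.072], 0.81)]
flask_center [([0.402, -0.198, 0.047], 0.97)]
flask_center [([0.405, -0.196, 0.045], 0.85)]
dish [638.6 307.4 -10. ] cost 0.361 1
scoop [564.9 -66.    9.5] cost 0.233 2
```

View pics/s9.png

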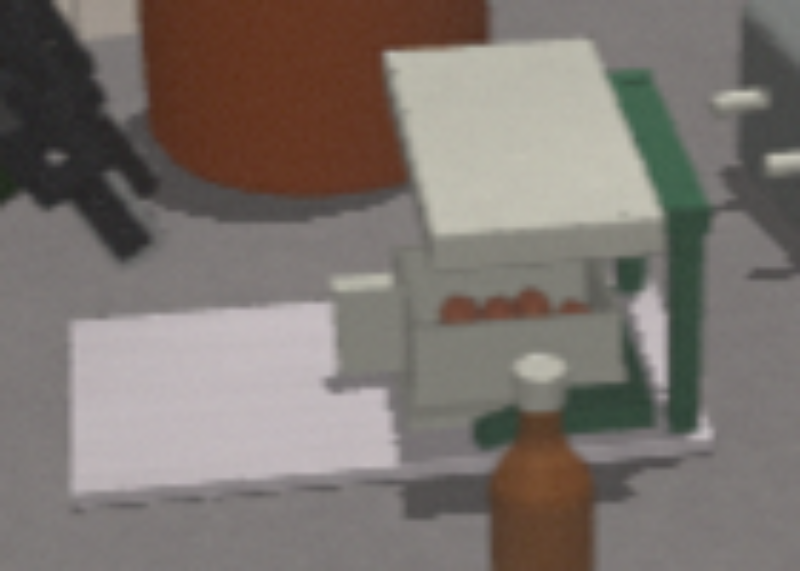

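The picture shows the dish under the lamp with its flange inside the green guides. Carriers are visible in it at row ~305, and the tab at (365,320) is free of the gripper. The scoop and bystanders are where they should be.

```bash
python3 -c "
from workcell import *
print(job_done())"
```

```text
the job is handed in; nothing more can be done
None
```

I finished the task and handed it in at about 35 s; no verdict is reported. I scooped all six carriers up in one pass and tipped them into the dish from just above its rim. The scoop went back flat near its starting spot. I then slid the dish home by its tab, released it and moved the arm clear.

**What the last checks showed:**
- **Dish:** it stopped dead against a 33 N push after about 90 mm. It measured within about 4 mm of the dock's origin.
- **Carriers:** a top picture before the slide showed all six in the dish. Afterwards four are visible in the side picture, because the lamp hides the dish from above.
- **Scoop:** the lip measured at bench height and the pose fitted an upright scoop.
- **Bystanders:** the vial, bottle and flask measured within a few mm of where they started. I did not re-measure the petri dishes, round flask or brush.

**What disagreed or changed:**
- **Dish angle:** the final silhouette fit read the dish about 2° off the dock's angle. The fit was poor because the lamp and bottle partly cover it, and this is well inside the 7° allowed.
- **Pour direction:** my planned pour direction was out of reach because two joints hit their limits on the way, so I poured at about 47° instead.

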